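Close the wax tub: seat and latch its gasketed lid

ROBOT

A 6-joint arm with a two-finger parallel gripper is mounted at the origin on a cart in front of the work surface, level with it; the furniture and walls round the work are solid. World frame = base frame: x ahead of the robot, y to its left, z up, the work surface at z = 0. Lengths are in m, angles in rad, forces in N, time in s.
With the tool pointing down it reaches from about 0.3 to 0.775 m from the base axis. Payload 14.6 kg.
Tool frame: the origin (TCP) lies midway between the tips of the shut fingers; the grasp point (between the pads) lies 19 mm behind it (ctrl.grip_depth is the z of the grasp point in the tool frame, in m); z points along the fingers, y is the line along which they close (so a half turn about z gives the same grasp; the last joint's range is limited). The gripper opens to 94 mm and grips with 3 to 60 N. Pads are 16 mm wide; open, the fingers measure 119 mm over their backs; the gripper's body (75 mm by 177 mm) begins 78 mm behind the grasp point.
Start: joints at [-1.313, 0.3, 1.521, -0, 1.321, -0.067], TCP at [0.176, -0.521, 0.172] pointing down, gripper open.
Joint ranges: [-3.03, 3.03], [-0.79, 2.21], [0.23, 2.52], [-1.04, 4.18], [0, 3.07], [-2.55, 2.55]. Speed limits (rad/s): [2.22, 2.22, 2.57, 3.14, 3.14, 3.14].

INTERFACE

Orientations are given as [roll, pitch, yaw] about the fixed x, y, z axes, in that order (R = Rz(yaw) Ry(pitch) Rx(roll)).
In Python, from station import ctrl gives the robot as it stands. The module is installed in compiled form; this text tells all that it offers.
- The arm moves only by the tool carry_out, never from a script. Its argument "commands" is a list of rows, each a list of 3 entries, a list of its own where there are three numbers: the closure, from 0 (fully open) to 1 (shut), then the shift along the tool's x, y, z in mm, then the turn, a rotation vector about the tool's x, y, z in rad. In form: [[gripper, [tx, ty, tz], [wx, wy, wz]], ...]. A call has 1 to 10 rows; each row shifts and turns the commanded pose from where the row before left it, along the tool's axes as they then stand; what a row does not reach is not made up. A row lasts 1/8 s, in which the tool goes at most 62.5 mm and 10.7 degrees, less where a joint would pass 70% of its speed; a pose out of reach is approached as far as the arm can. A call with a gripper value outside its range is refused whole. The fingers move at their own pace and stop on an object; "squeeze" is the grip in N (left out, the last holds). Time passes only in rows, so rows that do not move let the fingers close. It gives the time, the measured TCP pose, the force, the opening and the grip force at its end, in the units of the state.
- ctrl.get_obs(): the state, without advancing time (a new reading comes with each control period).
- ctrl.camera(name): name is "side" or "top"; returns a dict with "img" (400x640x3 uint8, blue, green, red), "camera_matrix" (3x3 intrinsics, pixels), "rvec" (rotation vector, rad) and "tvec" (3), from world to camera coordinates, as OpenCV has them. Camera axes: x right, y down, z forward; pixel columns grow to the right and rows downward; lengths in m; the calibration is good to about 2 mm. A picture is of the moment at which its call begins. There is no depth.
- ctrl.hand_in(): hands the job in; it is judged then, once.
Trained networks look in the newest picture that a camera, given by its name, has taken for a name from the list of things; names that differ only in an ending like _2 or _b are one class to them, and where a whole thing is asked for, a point or a joint stands for the part that bears it (a point fixed in the world has none). Each returns a list of dicts, best first, with "score" (0 to 1); they miss things now and then, are a little off and sometimes report something else, mostly with a low value. They report only what shows in the picture. A call takes as long as a camera call.
- ctrl.outline_of(thing, camera): "region" (400x640 bool, what is visible of it).
- ctrl.place_of(thing, camera): "at" ([x, y, z] in m, in world coordinates, good to about 4 mm: a listed point, or the origin of a listed thing).
The state is a dict: "time_s": time; "qpos": joint angles; "joint_vel": joint speeds; "tau": joint torques, N m; "ee_pos": TCP position; "eef_rot": TCP orientation; "force": force on the tool from outside, world axes, zero at the start; "moment": the same for the moment, N m; "grip_width": finger opening in m; "grip_force": force on a finger pad.
Only numpy, scipy, OpenCV 4.12 (cv2) and the standard library are available. Lean on these libraries where they do the work, as an engineer would, in place of code of your own. Each camera call takes 0.05 s, during which the arm holds its last target. There are 200 camera calls.

TASK

Close the grey tub of carving wax: take its lid out of the wooden rack, lay it down flat on the bench with its handle up and let go of it, then take it by the handle and set it on the tub. Press the lid down, first one end and then the other, until both spring catches have snapped over its edge and it sits level and fully home, with a firm push but without forcing it (less than 80 N). Leave the jar, the pliers and the hammer where they are.

Things in the scene. Friction and masses are not known exactly. Their poses are not given: they have to be found in the camera images.
- lid_center (a point): Centre of the loose grey lid (0.2 to 0.4 kg), half-way through its 22 mm: a flange plate 140 x 90 x 4 mm and under it a solid round-edged plug 122 x 72 x 18 mm (flange stands out 9 mm all round); bar handle on top. Axes: x length, y width, z out of the top (handle side). Flange top is 11 mm above this point, plug underside 11 mm below. Lying flat on its plug the point is 11 mm above the bench.
- lid_edge (a point): Middle of the lid's -x short edge, in its mid-thickness plane (70 mm from lid_center), lid's axes. At the start the lid stands on its +x edge in the rack slot, x down, handle away from the robot, leaning a few degrees at most, and this is its upper edge, about 152 mm above the bench: pinch flange and plug together from above, across 22 mm (the plug begins 9 mm below the edge).
- lid_handle (a point): Centre of the bar of the lid's black handle: bar 50 mm long (along the lid's x), 12 x 12 mm, its centre 26 mm above the lid's flat top; posts under it near its ends. Pinch it across its 12 mm (along the lid's y). Lid's axes.
- lid_end_a (a point): Point on the lid's flat top, 55 mm from its centre towards +x, on the centre line; a good place to press that end is between here and 8 mm nearer the handle. Same axes as the lid.
- lid_end_b (a point): The same at the other end (-x).
- tub_rim (a point): Centre of the tub's mouth at the height of its rim, 50 mm above the bench; x along the tub, z up. Grey tub fixed to the bench, outside 134 x 84 mm, mouth 124.4 x 74.4 mm (1.2 mm play round the plug; lid fits either way round), small wax blocks low inside. Catch housings at both ends reach 91 mm from the centre along x and 64 mm above the bench.
- tub_gasket (a point): Top of the black rubber gasket on the tub's rim, 3 mm above tub_rim; it springs down 2 to 3 mm (about 4 N each end). Lid fully home: its flat top is 4 to 6 mm above tub_rim and stays there. Set on unpressed, the lid rests on the noses of the catches with its top 13 to 15 mm above tub_rim, the plug some 6 mm deep in the mouth.
- catch_a (a joint): Steel spring catch at the tub's +x end; m pushed outward, 0 at rest and again when it has snapped over the lid's edge, about 0.003 while the lid's edge passes. Its nose has a 60 degree slope on top and overhangs the lid's edge by 3 mm. About 8 to 20 N pressed down on that end of the lid drives it past, then the lid drops suddenly and stops hard.
- catch_b (a joint): The same at the tub's -x end.
- rack_slot (a point): Middle of the rack's floor, 12 mm above the bench. The wooden rack is fixed to the bench, 100 x 120 mm, its slot runs along y; the lid stands in it with its handle to the rack's +x side. Fence on the -x side (towards the robot) 70 mm above the bench, two short fences on the +x side and the slot's end stops 42 mm.
- jar_mid (a point): Half-way up a glass jar with a white cap, 52 mm across, 80 mm tall; bystander.
- pliers_mid (a point): Middle of flat pliers lying on the bench, 152 x 45 x 12 mm; bystander.
- hammer_mid (a point): Middle of a small hammer with wooden shaft lying on the bench, 213 x 70 x 25 mm; bystander.

How it is judged:
By the outcome, as a careful person would: the job done as asked, in the order asked, and still so for the second after the job is handed in, with the robot touching nothing.
It also fails if it takes over 70 s, if anything falls off the work surface, if the arm or the gripper's body presses on something with over 40 N, if the wrist force passes 120 N, or if a joint passes its speed limit or range.

## Working session

There is one attempt and no reset: what is moved stays moved. The work goes in short steps, Python scripts to look and compute and a tool call to move; the robot and the scene stay as the last step left them, time stands still between calls to the robot, and variables do not carry over. Pictures are saved under pics/ and viewed, at most 10 in all, crops included, and the job is handed in when it is done.

Besides the shell and the picture viewer there is one more tool, called after "Call:" as name([rows], argument=value, ...), one row to a line, values as JSON. carry_out: Moves the arm, as the interface text tells. Its arguments: {"type":"object","properties":{"commands":{"type":"array","items":{"type":"array"}},"squeeze":{"type":"number"}},"required":["commands"]}

```bash
mkdir -p pics
cat > h.py <<'E'
import numpy as np, cv2
from scipy.spatial.transform import Rotation as R
from station import ctrl
def st():
    o=ctrl.get_obs(); print('t',round(o['time_s'],2),'p',np.round(o['ee_pos'],4),'rot',np.round(o['eef_rot'],3),'F',np.round(o['force'],1),'w',round(o['grip_width'],4),'gf',np.round(o['grip_force'],1),'q',np.round(o['qpos'],2)); return o
def pl(things,cams=('top','side')):
    for c in cams:
        for t in things:
            r=ctrl.place_of(t,c)
            print(c,t,[(np.round(d['at'],4).tolist(),round(d['score'],2)) for d in r[:2]])
def proj(c,P):
    return cv2.projectPoints(np.array(P,float).reshape(-1,3),c['rvec'],c['tvec'],c['camera_matrix'],None)[0].reshape(-1,2)
def back(c,uv,z):
    Rm=cv2.Rodrigues(np.array(c['rvec'],float))[0]; t=np.array(c['tvec'],float).ravel()
    o=-Rm.T@t; d=Rm.T@np.linalg.inv(c['camera_matrix'])@np.array([uv[0],uv[1],1.]); return o+d*(z-o[2])/d[2]
E
python3 - <<'E'
from h import *
o=st(); print(ctrl.grip_depth)
for n in('top','side'):
    c=ctrl.camera(n); cv2.imwrite(f'pics/{n}0.png',c['img'])
    Rm=cv2.Rodrigues(np.array(c['rvec'],float))[0]; print(n,-Rm.T@np.array(c['tvec']).ravel())
pl(['lid_center','lid_edge','lid_handle','tub_rim','tub_gasket','catch_a','catch_b','rack_slot','jar_mid','pliers_mid','hammer_mid'])
E
```

```text
t 0.0 p [ 0.1754 -0.521   0.1718] rot [-3.14  -0.     0.325] F [-0.  -0.4  0. ] w 0.0939 gf 0.0 q [-1.31  0.3   1.52 -0.    1.32 -0.07]
-0.0188
top [ 0.50719207 -0.18690701  0.94112946]
side [0.29244248 0.63717834 0.88508172]
top lid_center [([0.6541, 0.0145, 0.0845], 0.73)]
top lid_edge [([0.6531, 0.0121, 0.1517], 0.6), ([0.6886, -0.3587, 0.0386], 0.42)]
top lid_handle [([0.6876, 0.0197, 0.0788], 0.83), ([0.6561, 0.0136, 0.0826], 0.19)]
top tub_rim [([0.537, -0.4084, 0.0519], 0.98)]
top tub_gasket [([0.5356, -0.4064, 0.0521], 0.57)]Traceback (most recent call last):
  File "<stdin>", line 6, in <module>
  File "h.py", line 9, in pl
    r=ctrl.place_of(t,c)
ValueError: it knows: hammer_mid, jar_mid, lid_center, lid_edge, lid_end, lid_handle, pliers_mid, rack_slot, tub_gasket, tub_rim
```

View pics/top0.png

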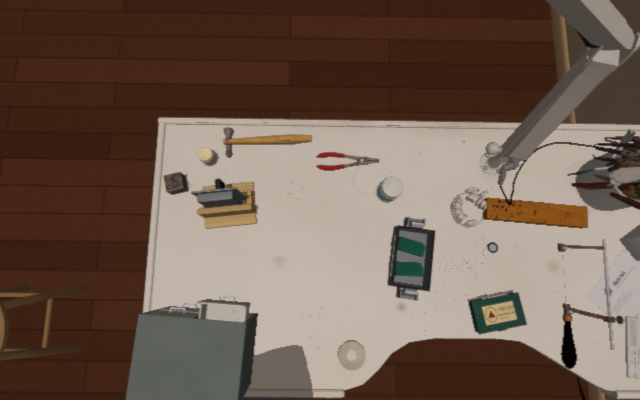

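View pics/side0.png

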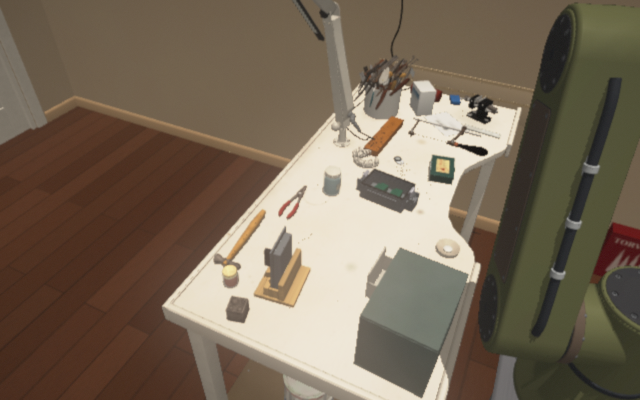

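The top view has the lid standing in the rack at about (222,198). The tub is at (412,258), with its catches at (415,223) and (407,293). The side view shows a tall cabinet near the rack. Next I'll measure the yaws and the remaining positions.

Run:
```python
from h import *
c=ctrl.camera('top'); s=ctrl.camera('side')
pl(['rack_slot','jar_mid','pliers_mid','hammer_mid'],('top',))
pl(['lid_center','lid_edge','lid_handle','tub_rim','tub_gasket','rack_slot','jar_mid'],('side',))
for cam,cc in(('top',c),('side',s)):
  for t,z in(('tub_rim',.05),('tub_gasket',.053),('lid_center',.15),('lid_edge',.15)):
    r=ctrl.outline_of(t,cam)
    if r:
        m=r[0]['region'].astype(np.uint8); ct=max(cv2.findContours(m,0,1)[0],key=cv2.contourArea)
        b=cv2.boxPoints(cv2.minAreaRect(ct)); print(cam,t,round(r[0]['score'],2),int(m.sum()),[np.round(back(cc,p,z)[:2],3).tolist() for p in b])
for p in((415,223),(407,293)): print(back(c,p,.06))
a=cv2.resize(c['img'][210:305,370:455],None,fx=4.4,fy=4.4,interpolation=2);b=cv2.resize(c['img'][165:240,180:265],None,fx=4.4,fy=4.4,interpolation=2)
d=cv2.resize(s['img'][225:305,250:320],None,fx=3,fy=3,interpolation=2)
W=np.zeros((590,790,3),np.uint8);W[:a.shape[0],:a.shape[1]]=a;W[:b.shape[0],400:400+b.shape[1]]=b[:,:390];W[340:340+d.shape[0],400:400+d.shape[1]]=d
cv2.imwrite('pics/z0.png',W)
# cabinet corner height guess
```

```text
top rack_slot [([0.6556, 0.0052, 0.0123], 0.83)]
top jar_mid [([0.6859, -0.3558, 0.0378], 0.64)]
top pliers_mid [([0.7674, -0.2664, 0.0092], 0.97)]
top hammer_mid [([0.8152, -0.0766, 0.0097], 0.59), ([0.6683, 0.0158, 0.0243], 0.55)]
side lid_center [([0.5369, -0.4122, 0.0559], 0.68), ([0.6604, 0.013, 0.0825], 0.66)]
side lid_edge [([0.6553, 0.0155, 0.1523], 0.68)]
side lid_handle [([0.6935, 0.0235, 0.0834], 0.97)]
side tub_rim [([0.5377, -0.4065, 0.0479], 0.79)]
side tub_gasket [([0.5368, -0.412, 0.0531], 0.58), ([0.6685, 0.0179, 0.139], 0.36)]
side rack_slot [([0.6537, 0.01, 0.0126], 0.68)]
side jar_mid [([0.6933, -0.3555, 0.0412], 0.92)]
top tub_rim 0.92 2915 [[0.454, -0.347], [0.629, -0.366], [0.622, -0.462], [0.447, -0.44]]
top tub_gasket 0.63 3063 [[0.454, -0.343], [0.632, -0.367], [0.622, -0.466], [0.445, -0.439]]
top lid_center 0.78 875 [[0.679, 0.062], [0.695, -0.044], [0.639, -0.054], [0.624, 0.051]]
top lid_edge 0.93 887 [[0.681, 0.06], [0.693, -0.044], [0.637, -0.051], [0.626, 0.051]]
side tub_rim 0.65 812 [[0.824, 0.061], [0.883, -0.167], [0.793, -0.153], [0.748, 0.067]]
side tub_gasket 0.83 1794 [[0.614, -0.315], [0.638, -0.465], [0.444, -0.444], [0.436, -0.303]]
side lid_center 0.92 956 [[0.661, 0.131], [0.692, -0.03], [0.625, -0.022], [0.603, 0.134]]
side lid_edge 0.83 1004 [[0.66, 0.131], [0.688, -0.024], [0.621, -0.015], [0.601, 0.136]]
[ 0.61409073 -0.41344187  0.06      ]
[ 0.46307098 -0.39142523  0.06      ]
```

View pics/z0.png

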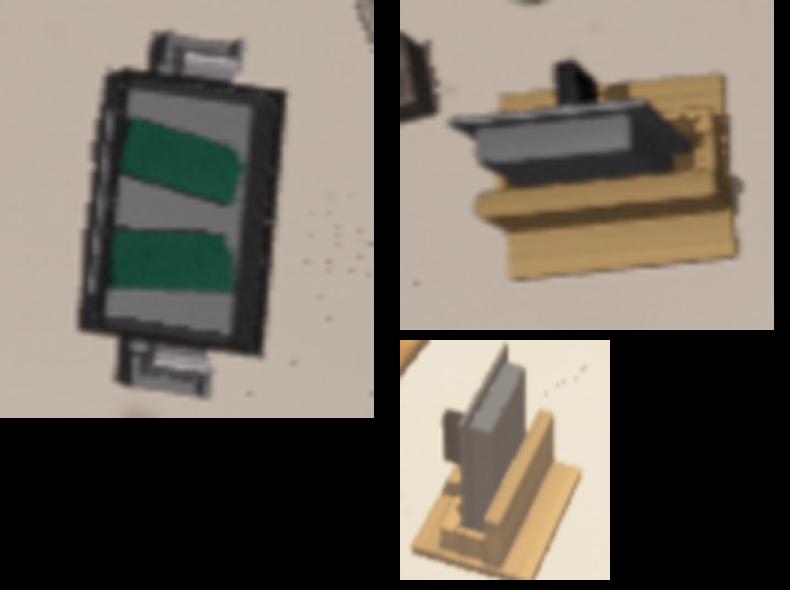

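The crops show the lid's plug side facing the robot and its handle to the far side, nothing out of place. I'll get the tub and lid yaws from the corner pixels.

```bash
cat >> h.py <<'E'
def plan(p1,R1,n,g,p0=None,R0=None):
    """n rows from pose 0 (default measured) to pose 1; prints rows"""
    o=ctrl.get_obs()
    if p0 is None: p0=np.array(o['ee_pos']); R0=R.from_euler('xyz',o['eef_rot'])
    w=(R0.inv()*R1).as_rotvec()
    d=(np.array(p1)-p0)/n
    assert np.linalg.norm(d)<.0625 and np.linalg.norm(w)/n<.186,(np.linalg.norm(d)*1e3,np.linalg.norm(w)/n)
    Rk=R0; rows=[]
    for k in range(n):
        rows.append([g,np.round(Rk.inv().apply(d)*1e3,1).tolist(),np.round(w/n,4).tolist()]); Rk=Rk*R.from_rotvec(w/n)
    for i in range(0,n,10): print(str(rows[i:i+10]).replace(' ',''))
    return np.array(p1),R1
def frame(z,y):
    "tool rotation with z axis given and y axis near y"
    z=np.array(z,float)/np.linalg.norm(z); y=np.array(y,float); y=y-z*(y@z); y/=np.linalg.norm(y)
    return R.from_matrix(np.c_[np.cross(y,z),y,z])
E
python3 - <<'E'
from h import *
c=ctrl.camera('top')
f=lambda x,y,z,ox,oy,sx=0:back(c,((x-sx)/4.4+ox-.4,y/4.4+oy-.4),z)[:2]
tub=[f(x,y,.053,370,210) for x,y in((110,72),(285,92),(262,355),(80,330))]
ang=lambda a,b:np.degrees(np.arctan2(*(a-b)[::-1]))
print('tub',np.round(tub,4),'mean',np.mean(tub,0),ang(tub[0],tub[3]),ang(tub[1],tub[2]),ang(tub[0],tub[1])-90,ang(tub[3],tub[2])-90)
g=lambda x,y,z:f(x,y,z,180,165,400)
for a,b,z in(((455,122),(640,103),.152),((510,278),(737,257),.012),((500,95),(722,75),.012),((480,133),(628,115),.143)):
    A,B=g(*a,z),g(*b,z); print(A,B,(A+B)/2,ang(A,B)-90)
E
```

```text
tub [[ 0.6078 -0.3696]
 [ 0.5987 -0.4578]
 [ 0.4689 -0.4412]
 [ 0.48   -0.3518]] mean [ 0.53886359 -0.40512043] -7.910331371380347 -7.289125712266329 -5.854892455997842 -7.072903541023251
[0.65886498 0.05340002] [ 0.66875802 -0.0296872 ] [0.6638115  0.01185641] 6.790134953401292
[0.60280698 0.06186272] [ 0.61534529 -0.05662624] [0.60907613 0.00261824] 6.040467950673261
[0.70078224 0.07303338] [ 0.71333292 -0.04494329] [0.70705758 0.01404504] 6.0724426296219605
[0.65562515 0.04442095] [ 0.66491251 -0.0226685 ] [0.66026883 0.01087622] 7.881505894123194
```

Run:
```python
from h import *
c=ctrl.camera('top'); s=ctrl.camera('side')
P=lambda c:c['camera_matrix']@np.c_[cv2.Rodrigues(np.array(c['rvec'],float))[0],np.array(c['tvec'],float).reshape(3,1)]
for a,b in(((255,318),(405,250)),((138,314),(362,313)),((240,400),(466,284))):
    X=cv2.triangulatePoints(P(c),P(s),np.array(a,float),np.array(b,float)); X=(X[:3]/X[3]).ravel(); print(X,proj(c,X),proj(s,X))
th=np.radians(6.3); yv=[np.cos(th),np.sin(th),0]
Rg=frame([0,0,-1],yv)
p,r=plan([.45,-.25,.25],frame([0,0,-1],[.88,-.48,0]),8,0)
p,r=plan([.655,.0135,.225],Rg,8,0,p,r)
p,r=plan([.655,.0135,.165],Rg,2,0,p,r)
```

```text
[ 0.40881185 -0.08242396  0.14581538] [[256.15029894 322.99294008]] [[401.61656705 249.67442543]]
[0.42399533 0.13058623 0.17271741] [[138.2830238  315.14342825]] [[361.12027262 312.87592931]]
[ 0.26474468 -0.05724686  0.13468587] [[240.55742214 402.33239177]] [[464.30624363 284.06624829]]
[[0,[43.3,-21.2,-9.7],[0.0,0.0,-0.0933]],[0,[45.1,-17.1,-9.7],[0.0,0.0,-0.0933]],[0,[46.5,-12.8,-9.7],[0.0,0.0,-0.0933]],[0,[47.5,-8.4,-9.7],[0.0,0.0,-0.0933]],[0,[48.1,-3.9,-9.7],[0.0,0.0,-0.0933]],[0,[48.2,0.6,-9.7],[0.0,0.0,-0.0933]],[0,[48.0,5.1,-9.7],[0.0,0.0,-0.0933]],[0,[47.3,9.5,-9.7],[0.0,0.0,-0.0933]]]
[[0,[41.2,6.7,3.1],[0.0,0.0,-0.0762]],[0,[40.6,9.8,3.1],[0.0,0.0,-0.0762]],[0,[39.7,12.9,3.1],[0.0,0.0,-0.0762]],[0,[38.6,15.9,3.1],[0.0,0.0,-0.0762]],[0,[37.3,18.8,3.1],[0.0,0.0,-0.0762]],[0,[35.7,21.6,3.1],[0.0,0.0,-0.0762]],[0,[34.0,24.2,3.1],[0.0,0.0,-0.0762]],[0,[32.1,26.7,3.1],[0.0,0.0,-0.0762]]]
[[0,[0.0,0.0,30.0],[0.0,0.0,0.0]],[0,[0.0,0.0,30.0],[0.0,0.0,0.0]]]
```

Call:
carry_out([
  [0, [43.3, -21.2, -9.7], [0, 0, -0.0933]],
  [0, [45.1, -17.1, -9.7], [0, 0, -0.0933]],
  [0, [46.5, -12.8, -9.7], [0, 0, -0.0933]],
  [0, [47.5, -8.4, -9.7], [0, 0, -0.0933]],
  [0, [48.1, -3.9, -9.7], [0, 0, -0.0933]],
  [0, [48.2, 0.6, -9.7], [0, 0, -0.0933]],
  [0, [48, 5.1, -9.7], [0, 0, -0.0933]],
  [0, [47.3, 9.5, -9.7], [0, 0, -0.0933]],
])

```text
time_s: 2.55
ee_pos: [0.4509, -0.2487, 0.2504]
eef_rot: [3.141, 0.0, 1.074]
force: [0.7, -1.4, -1.3]
grip_width: 0.094
grip_force: 0.0
```

Call:
carry_out([
  [0, [41.2, 6.7, 3.1], [0, 0, -0.0762]],
  [0, [40.6, 9.8, 3.1], [0, 0, -0.0762]],
  [0, [39.7, 12.9, 3.1], [0, 0, -0.0762]],
  [0, [38.6, 15.9, 3.1], [0, 0, -0.0762]],
  [0, [37.3, 18.8, 3.1], [0, 0, -0.0762]],
  [0, [35.7, 21.6, 3.1], [0, 0, -0.0762]],
  [0, [34, 24.2, 3.1], [0, 0, -0.0762]],
  [0, [32.1, 26.7, 3.1], [0, 0, -0.0762]],
  [0, [0, 0, 0], [0, 0, 0]],
])

```text
time_s: 3.68
ee_pos: [0.6557, 0.0158, 0.2239]
eef_rot: [-3.14, -0.0, 1.684]
force: [-1.1, -1.3, 0.1]
grip_width: 0.0941
grip_force: 0.0
```

Run:
```python
from h import *
st()
c=ctrl.camera('top'); s=ctrl.camera('side')
pl(['lid_center','lid_edge','lid_handle'])
a=cv2.resize(c['img'][130:240,170:280],None,fx=3.5,fy=3.5);b=cv2.resize(s['img'][200:310,220:330],None,fx=3.5,fy=3.5)
cv2.imwrite('pics/g1.png',np.hstack([a,b]))
```

```text
t 3.67 p [0.6557 0.0158 0.2239] rot [-3.14  -0.     1.684] F [-1.1 -1.3  0.1] w 0.0941 gf 0.0 q [-0.03  0.52  1.1   0.    1.52 -0.15]
top lid_center [([0.6545, 0.0173, 0.0828], 0.69), ([0.6652, 0.0172, 0.136], 0.17)]
top lid_edge [([0.6537, 0.0057, 0.1536], 0.7)]
top lid_handle [([0.6884, 0.0185, 0.0803], 0.73)]
side lid_center [([0.66, 0.0121, 0.0838], 0.7), ([0.5377, -0.4107, 0.055], 0.37)]
side lid_edge [([0.6545, 0.0153, 0.15], 0.79)]
side lid_handle [([0.6916, 0.0213, 0.0825], 0.79)]
```

View pics/g1.png

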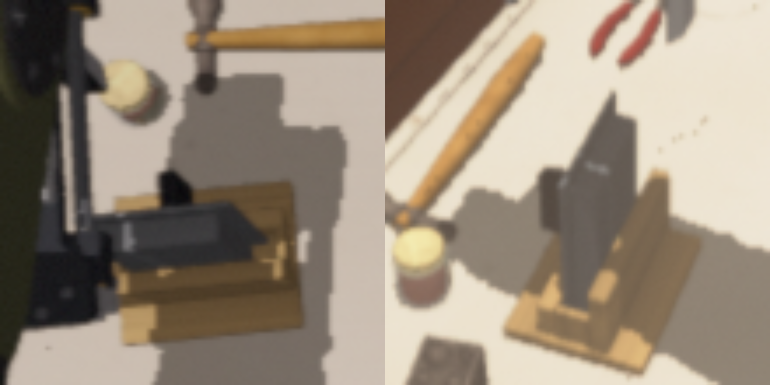

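The lid still stands untouched in the slot, at about (190,230) in the left crop, with the open gripper above it. I'll descend and pinch.

Call:
carry_out([
  [0, [-2, 0, 30], [0, 0, 0]],
  [0, [0, 0, 30], [0, 0, 0]],
  [0, [0, 0, 30], [0, 0, 0]],
  [0, [0, 0, 19], [0, 0, 0]],
  [0, [0, 0, 0], [0, 0, 0]],
], squeeze=25)

```text
time_s: 4.7
ee_pos: [0.6548, 0.0115, 0.1153]
eef_rot: [-3.14, -0.0, 1.681]
force: [-0.4, -0.8, 0.4]
grip_width: 0.094
grip_force: 0.0
```

Call:
carry_out([
  [0.5, [0, 0, 0], [0, 0, 0]],
  [0.7, [0, 0, 0], [0, 0, 0]],
  [1, [0, 0, 0], [0, 0, 0]],
  [1, [0, 0, 0], [0, 0, 0]],
  [1, [0, 0, 0], [0, 0, 0]],
  [1, [0, 0, 0], [0, 0, 0]],
  [1, [0, 0, 0], [0, 0, 0]],
], squeeze=25)

```text
time_s: 5.58
ee_pos: [0.6553, 0.0116, 0.1161]
eef_rot: [-3.142, -0.0, 1.681]
force: [-0.1, 0.6, -0.5]
grip_width: 0.0273
grip_force: 0.0
```

Call:
carry_out([
  [1, [0, 0, 0], [0, 0, 0]],
  [1, [0, 0, 0], [0, 0, 0]],
  [1, [0, 0, 0], [0, 0, 0]],
], squeeze=30)

```text
time_s: 5.95
ee_pos: [0.6619, 0.0124, 0.1168]
eef_rot: [3.124, 0.001, 1.681]
force: [53.4, 5.3, -21.4]
grip_width: 0.0028
grip_force: 29.7
```

Call:
carry_out([
  [1, [0, 0, -10], [0, 0, 0]],
  [1, [0, 0, -20], [0, 0, 0]],
  [1, [0, 0, -30], [0, 0, 0]],
  [1, [0, 0, -30], [0, 0, 0]],
  [1, [0, 0, -30], [0, 0, 0]],
  [1, [0, 0, -20], [0, 0, 0]],
  [1, [0, 0, 0], [0, 0, 0]],
])

```text
time_s: 6.82
ee_pos: [0.6557, 0.0116, 0.2575]
eef_rot: [3.139, 0.0, 1.681]
force: [-0.4, -0.0, -1.3]
grip_width: 0.0001
grip_force: 0.0
```

Run:
```python
from h import *
o=st()
pl(['lid_center','lid_edge','lid_handle'])
```

```text
t 6.83 p [0.6557 0.0116 0.2575] rot [3.139 0.    1.681] F [-0.4 -0.  -1.3] w 0.0001 gf 0.0 q [-0.04  0.51  1.04  0.    1.59 -0.15]
top lid_center [([0.6545, 0.0173, 0.0828], 0.69), ([0.6652, 0.0172, 0.136], 0.17)]
top lid_edge [([0.6537, 0.0057, 0.1536], 0.7)]
top lid_handle [([0.6884, 0.0185, 0.0803], 0.73)]
side lid_center [([0.66, 0.0121, 0.0838], 0.7), ([0.5377, -0.4107, 0.055], 0.37)]
side lid_edge [([0.6545, 0.0153, 0.15], 0.79)]
side lid_handle [([0.6916, 0.0213, 0.0825], 0.79)]
```

Run:
```python
from h import *
c=ctrl.camera('top'); s=ctrl.camera('side')
pl(['lid_center','lid_edge','lid_handle','rack_slot'])
a=cv2.resize(c['img'][130:240,160:270],None,fx=3.5,fy=3.5);b=cv2.resize(s['img'][170:320,200:350],None,fx=2.567,fy=2.567)
cv2.imwrite('pics/g2.png',np.hstack([a,b[:385]]))
```

```text
top lid_center [([0.6591, 0.0153, 0.0823], 0.76), ([0.6631, 0.0165, 0.1382], 0.45)]
top lid_edge [([0.6529, 0.0111, 0.1508], 0.93)]
top lid_handle [([0.6906, 0.0183, 0.0811], 0.57)]
top rack_slot [([0.6558, 0.0083, 0.011], 0.79), ([0.6566, 0.015, 0.082], 0.27)]
side lid_center [([0.6638, 0.0139, 0.0826], 0.56)]
side lid_edge [([0.6552, 0.014, 0.1507], 0.62)]
side lid_handle [([0.6906, 0.0176, 0.0835], 0.86)]
side rack_slot [([0.656, 0.0111, 0.0139], 0.92)]
```

View pics/g2.png

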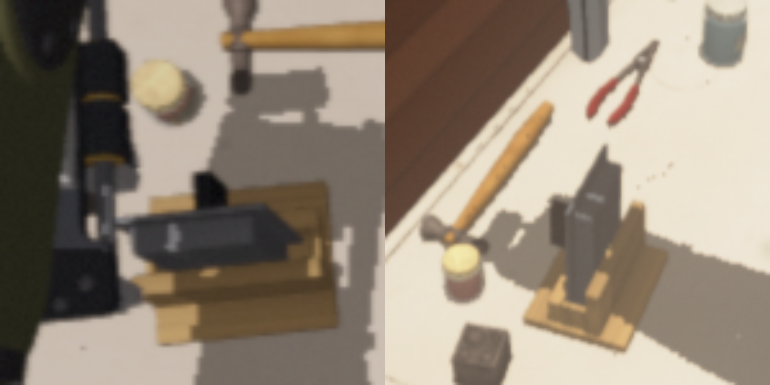

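Run:
```python
from h import *
c=ctrl.camera('top'); s=ctrl.camera('side')
o=ctrl.get_obs();p=o['ee_pos'];
for cc,off,sc,ox in((c,(160,130),3.5,0),(s,(200,170),2.567,385)):
    q=proj(cc,[p,p+[0,0,.06],[.654,.013,.152]]); print((q-off)*sc+[ox,0])
P=lambda c:c['camera_matrix']@np.c_[cv2.Rodrigues(np.array(c['rvec'],float))[0],np.array(c['tvec'],float).reshape(3,1)]
```

```text
[[134.77797481 185.91294303]
 [ 98.1350786  157.4789054 ]
 [183.06446511 227.4687489 ]]
[[590.92718438  86.56930587]
 [588.60281373  27.74543964]
 [595.09174967 179.5659138 ]]
```

Run:
```python
from h import *
c=ctrl.camera('top'); s=ctrl.camera('side')
o=ctrl.get_obs();p=o['ee_pos'];out=[]
for cc,(x,y),n in((c,(150,130),100),(s,(230,110),150)):
    k=590/150 if n==150 else 4; k=390/n
    im=cv2.resize(cc['img'][y:y+n,x:x+n],None,fx=k,fy=k,interpolation=2)
    for q in [p,p-[0,0,-.0188],[.654,.013,.152]]:
        u=((proj(cc,q)[0]-[x,y])*k).astype(int); cv2.drawMarker(im,tuple(int(v) for v in u),(0,0,255),0,8,1)
    out.append(im)
cv2.imwrite('pics/g3.png',np.hstack(out))
```

```text
(no output)
```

View pics/g3.png

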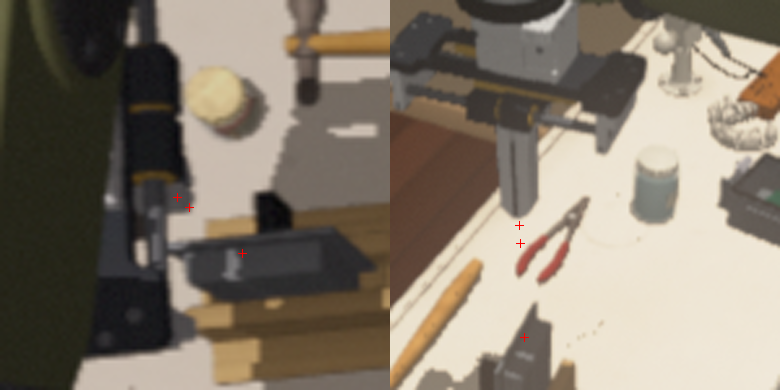

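The side view shows the real fingertips at about (518,217). The reported TCP projects to (520,243), so the tips sit some 25 mm higher than the state says. That explains why the pinch caught only the flange and slipped. I'll calibrate by touching bare bench with the shut fingers.

Run:
```python
from h import *
Rm=frame([0,0,-1],[.915,-.4,0])
p,r=plan([.56,-.22,.20],Rm,8,1)
p,r=plan([.56,-.22,.03],Rm,5,1,p,r)
```

```text
[[1,[-27.5,-15.0,7.0],[0.0,0.0,0.0653]],[1,[-28.4,-13.2,7.0],[0.0,0.0,0.0653]],[1,[-29.2,-11.3,7.0],[0.0,0.0,0.0653]],[1,[-29.9,-9.4,7.0],[0.0,0.0,0.0653]],[1,[-30.4,-7.4,7.0],[0.0,0.0,0.0653]],[1,[-30.8,-5.4,7.0],[0.0,0.0,0.0653]],[1,[-31.1,-3.4,7.0],[0.0,0.0,0.0653]],[1,[-31.3,-1.4,7.0],[0.0,0.0,0.0653]]]
[[1,[0.0,0.0,34.0],[0.0,0.0,0.0]],[1,[0.0,0.0,34.0],[0.0,0.0,0.0]],[1,[0.0,0.0,34.0],[0.0,0.0,0.0]],[1,[0.0,0.0,34.0],[0.0,0.0,0.0]],[1,[0.0,0.0,34.0],[0.0,0.0,0.0]]]
```

Call:
carry_out([
  [1, [-27.5, -15, 7], [0, 0, 0.0653]],
  [1, [-28.4, -13.2, 7], [0, 0, 0.0653]],
  [1, [-29.2, -11.3, 7], [0, 0, 0.0653]],
  [1, [-29.9, -9.4, 7], [0, 0, 0.0653]],
  [1, [-30.4, -7.4, 7], [0, 0, 0.0653]],
  [1, [-30.8, -5.4, 7], [0, 0, 0.0653]],
  [1, [-31.1, -3.4, 7], [0, 0, 0.0653]],
  [1, [-31.3, -1.4, 7], [0, 0, 0.0653]],
])

```text
time_s: 8.82
ee_pos: [0.5595, -0.2209, 0.2]
eef_rot: [3.141, -0.0, 1.156]
force: [0.4, -0.0, 0.8]
grip_width: 0.0004
grip_force: 0.0
```

Call:
carry_out([
  [1, [0, 0, 34], [0, 0, 0]],
  [1, [0, 0, 34], [0, 0, 0]],
  [1, [0, 0, 34], [0, 0, 0]],
  [1, [0, 0, 34], [0, 0, 0]],
  [1, [0, 0, 20], [0, 0, 0]],
  [1, [0, 0, 6], [0, 0, 0]],
  [1, [0, 0, 0], [0, 0, 0]],
])

```text
time_s: 9.7
ee_pos: [0.5602, -0.2201, 0.0386]
eef_rot: [3.141, -0.0, 1.158]
force: [0.5, 0.2, 0.0]
grip_width: 0.0004
grip_force: 0.0
```

Run:
```python
from h import *
c=ctrl.camera('top'); s=ctrl.camera('side')
o=st();p=o['ee_pos'];out=[]
for cc,n in((c,60),(s,60)):
    x,y=(proj(cc,p)[0]-n/2).astype(int); k=390/n; print(x,y)
    im=cv2.resize(cc['img'][y:y+n,x:x+n],None,fx=k,fy=k,interpolation=2)
    u=((proj(cc,p)[0]-[x,y]+.5)*k).astype(int); cv2.drawMarker(im,tuple(int(v) for v in u),(0,0,255),0,8,1)
    out.append(im)
cv2.imwrite('pics/g4.png',np.hstack(out))
```

```text
t 9.8 p [ 0.5605 -0.2202  0.0392] rot [3.14  0.    1.158] F [ 0.1 -0.  -0. ] w 0.0006 gf 0.0 q [-0.44  0.55  1.5  -0.    1.1  -0.02]
297 216
326 194
```

View pics/g4.png

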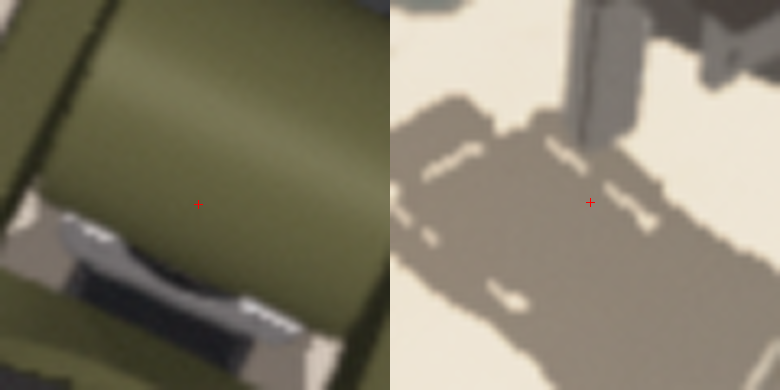

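The tips show at about (585,150) against the projected (590,202), roughly 8 px higher again, with no contact yet. I'll probe down.

Call:
carry_out([
  [1, [0, 0, 10], [0, 0, 0]],
  [1, [0, 0, 10], [0, 0, 0]],
  [1, [0, 0, 8], [0, 0, 0]],
  [1, [0, 0, 5], [0, 0, 0]],
  [1, [0, 0, 2], [0, 0, 0]],
])

```text
time_s: 10.42
ee_pos: [0.5599, -0.2199, 0.0028]
eef_rot: [-3.141, 0.0, 1.158]
force: [-0.0, 0.1, -0.4]
grip_width: 0.0001
grip_force: 0.0
```

Call:
carry_out([
  [1, [0, 0, 2], [0, 0, 0]],
  [1, [0, 0, 1], [0, 0, 0]],
  [1, [0, 0, 0], [0, 0, 0]],
])

```text
time_s: 10.8
ee_pos: [0.56, -0.22, 0.0002]
eef_rot: [3.141, 0.0, 1.158]
force: [-0.4, -0.2, 0.0]
grip_width: 0.0004
grip_force: 0.0
```

Call:
carry_out([
  [1, [0, 0, 4], [0, 0, 0]],
  [1, [0, 0, 4], [0, 0, 0]],
  [1, [0, 0, 2], [0, 0, 0]],
  [1, [0, 0, 2], [0, 0, 0]],
  [1, [0, 0, 0], [0, 0, 0]],
])

```text
time_s: 11.42
ee_pos: [0.5599, -0.22, -0.012]
eef_rot: [-3.141, -0.0, 1.158]
force: [0.3, 0.3, -0.2]
grip_width: 0.0005
grip_force: 0.0
```

Call:
carry_out([
  [1, [0, 0, 2], [0, 0, 0]],
  [1, [0, 0, 2], [0, 0, 0]],
  [1, [0, 0, 0], [0, 0, 0]],
])

```text
time_s: 11.8
ee_pos: [0.5598, -0.2199, -0.0161]
eef_rot: [-3.141, -0.0, 1.158]
force: [-0.1, -0.1, 0.2]
grip_width: 0.0005
grip_force: 0.0
```

Run:
```python
from h import *
s=ctrl.camera('side')
o=st();p=o['ee_pos']; p0=p*[1,1,0]
for dz in(0,.01): print(proj(s,p0+[0,0,dz]))
x,y,n=326,174,60
im=cv2.resize(s['img'][y:y+n,x:x+n],None,fx=8,fy=8,interpolation=2)
cv2.imwrite('pics/g5.png',im)
```

```text
t 11.85 p [ 0.5599 -0.22   -0.0159] rot [-3.141 -0.     1.158] F [ 0.2 -0.1 -0.1] w 0.0005 gf 0.0 q [-0.44  0.62  1.52  0.    1.   -0.02]
[[355.41976999 235.28478072]]
[[355.69943013 232.63848018]]
```

View pics/g5.png

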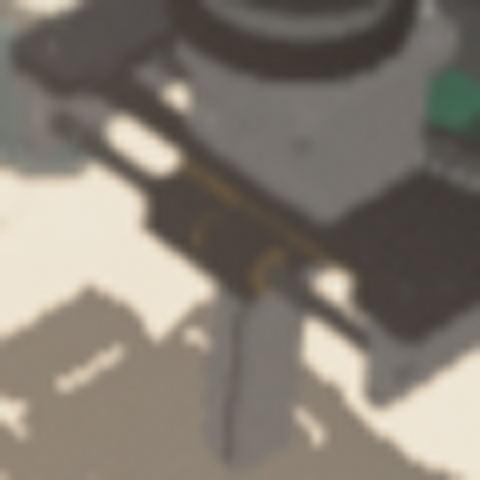

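The tips, at about (355,232), appear to be around 10 mm above the bench. Probing further in small steps.

Call:
carry_out([
  [1, [0, 0, 2], [0, 0, 0]],
  [1, [0, 0, 2], [0, 0, 0]],
  [1, [0, 0, 1], [0, 0, 0]],
  [1, [0, 0, 1], [0, 0, 0]],
  [1, [0, 0, 0], [0, 0, 0]],
])

```text
time_s: 12.48
ee_pos: [0.5599, -0.22, -0.0219]
eef_rot: [-3.141, -0.0, 1.158]
force: [0.3, -0.5, 0.1]
grip_width: 0.0004
grip_force: 0.0
```

Call:
carry_out([
  [1, [0, 0, 1], [0, 0, 0]],
  [1, [0, 0, 0], [0, 0, 0]],
])

```text
time_s: 12.72
ee_pos: [0.5599, -0.22, -0.0229]
eef_rot: [-3.141, 0.0, 1.158]
force: [0.4, 0.8, 0.1]
grip_width: 0.0005
grip_force: 0.0
```

Call:
carry_out([
  [1, [0, 0, 1], [0, 0, 0]],
  [1, [0, 0, 0], [0, 0, 0]],
])

```text
time_s: 12.98
ee_pos: [0.5599, -0.22, -0.0239]
eef_rot: [-3.141, -0.0, 1.158]
force: [-0.4, -0.4, 0.5]
grip_width: 0.0007
grip_force: 0.0
```

Call:
carry_out([
  [1, [0, 0, 1], [0, 0, 0]],
  [1, [0, 0, 0], [0, 0, 0]],
])

```text
time_s: 13.22
ee_pos: [0.5599, -0.22, -0.0249]
eef_rot: [-3.141, -0.0, 1.158]
force: [0.3, -0.8, 0.4]
grip_width: 0.0003
grip_force: 0.0
```

Call:
carry_out([
  [1, [0, 0, 1], [0, 0, 0]],
  [1, [0, 0, 0], [0, 0, 0]],
])

```text
time_s: 13.48
ee_pos: [0.5599, -0.22, -0.026]
eef_rot: [-3.141, -0.0, 1.158]
force: [-0.3, 0.7, -0.3]
grip_width: 0.001
grip_force: 0.0
```

Call:
carry_out([
  [1, [0, 0, 1], [0, 0, 0]],
  [1, [0, 0, 0], [0, 0, 0]],
])

```text
time_s: 13.72
ee_pos: [0.5599, -0.22, -0.0269]
eef_rot: [-3.141, 0.0, 1.158]
force: [-1.0, -0.1, 0.7]
grip_width: 0.0006
grip_force: 0.0
```

Call:
carry_out([
  [1, [0, 0, 1], [0, 0, 0]],
  [1, [0, 0, 0], [0, 0, 0]],
])

```text
time_s: 13.98
ee_pos: [0.5599, -0.22, -0.0279]
eef_rot: [-3.141, 0.0, 1.158]
force: [-0.5, -0.2, -0.4]
grip_width: 0.0003
grip_force: 0.0
```

Call:
carry_out([
  [1, [0, 0, 1], [0, 0, 0]],
  [1, [0, 0, 0], [0, 0, 0]],
])

```text
time_s: 14.22
ee_pos: [0.5599, -0.22, -0.0289]
eef_rot: [-3.141, -0.0, 1.158]
force: [-0.1, 0.9, -0.4]
grip_width: 0.0007
grip_force: 0.0
```

Call:
carry_out([
  [1, [0, 0, 1], [0, 0, 0]],
  [1, [0, 0, 0], [0, 0, 0]],
])

```text
time_s: 14.48
ee_pos: [0.5599, -0.22, -0.03]
eef_rot: [-3.141, -0.0, 1.158]
force: [0.5, -0.1, 0.6]
grip_width: 0.0004
grip_force: 0.0
```

Call:
carry_out([
  [1, [0, 0, 1.5], [0, 0, 0]],
  [1, [0, 0, 0], [0, 0, 0]],
])

```text
time_s: 14.72
ee_pos: [0.5599, -0.22, -0.0315]
eef_rot: [-3.141, -0.0, 1.158]
force: [0.2, -0.6, 0.6]
grip_width: 0.0002
grip_force: 0.0
```

Call:
carry_out([
  [1, [0, 0, 1.5], [0, 0, 0]],
  [1, [0, 0, 0], [0, 0, 0]],
])

```text
time_s: 14.98
ee_pos: [0.5601, -0.22, -0.0327]
eef_rot: [3.141, 0.0, 1.158]
force: [-0.5, 1.0, 2.4]
grip_width: 0.0005
grip_force: 0.9
```

Run:
```python
from h import *
s=ctrl.camera('side')
o=st();p=o['ee_pos']; print(proj(s,p*[1,1,0]))
x,y,n=336,205,40
im=cv2.resize(s['img'][y:y+n,x:x+n],None,fx=12,fy=12,interpolation=2)
cv2.imwrite('pics/g6.png',im)
```

```text
t 15.03 p [ 0.56   -0.22   -0.0328] rot [ 3.141 -0.     1.158] F [ 0.7 -0.4  1.4] w 0.0003 gf 0.9 q [-0.44  0.65  1.53  0.    0.96 -0.02]
[[355.38787585 235.25837029]]
```

View pics/g6.png

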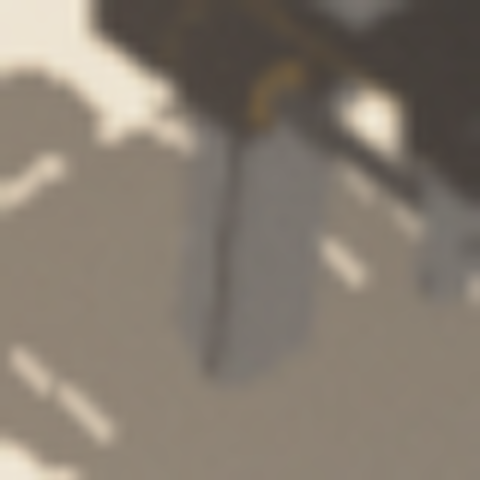

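Contact at reported z ≈ -0.0325, seen at (355,236), so the true tip height is the reported z plus 32 mm, with xy fine. I'll go back to the lid with that correction.

Run:
```python
from h import *
o=ctrl.get_obs();r0=R.from_euler('xyz',o['eef_rot'])
th=np.radians(6.3); Rg=frame([0,0,-1],[np.cos(th),np.sin(th),0])
p,r=plan([.56,-.22,.17],r0,4,0)
p,r=plan([.655,.013,.17],Rg,6,0,p,r)
p,r=plan([.655,.013,.084],Rg,3,0,p,r)
```

```text
[[0,[0.0,-0.0,-50.7],[0.0,0.0,0.0]],[0,[0.0,-0.0,-50.7],[0.0,0.0,0.0]],[0,[0.0,-0.0,-50.7],[0.0,0.0,0.0]],[0,[0.0,-0.0,-50.7],[0.0,0.0,0.0]]]
[[0,[41.9,-1.1,0.0],[0.0,0.0,-0.0871]],[0,[41.9,2.6,0.0],[0.0,0.0,-0.0871]],[0,[41.5,6.2,0.0],[0.0,0.0,-0.0871]],[0,[40.8,9.8,0.0],[0.0,0.0,-0.0871]],[0,[39.8,13.3,0.0],[0.0,0.0,-0.0871]],[0,[38.5,16.7,0.0],[0.0,0.0,-0.0871]]]
[[0,[0.0,0.0,28.7],[0.0,0.0,0.0]],[0,[0.0,0.0,28.7],[0.0,0.0,0.0]],[0,[0.0,0.0,28.7],[0.0,0.0,0.0]]]
```

Call:
carry_out([
  [0.9, [0, 0, -50.7], [0, 0, 0]],
  [0, [0, 0, -50.7], [0, 0, 0]],
  [0, [0, 0, -50.7], [0, 0, 0]],
  [0, [0, 0, -51], [0, 0, 0]],
  [0, [0, 0, 0], [0, 0, 0]],
])

```text
time_s: 15.65
ee_pos: [0.5614, -0.2206, 0.1744]
eef_rot: [3.135, 0.0, 1.158]
force: [-1.0, -0.1, -1.6]
grip_width: 0.046
grip_force: 0.0
```

Call:
carry_out([
  [0, [41.9, -1.1, 0], [0, 0, -0.0871]],
  [0, [41.9, 2.6, 0], [0, 0, -0.0871]],
  [0, [41.5, 6.2, 0], [0, 0, -0.0871]],
  [0, [40.8, 9.8, 0], [0, 0, -0.0871]],
  [0, [39.8, 13.3, 0], [0, 0, -0.0871]],
  [0, [38.5, 16.7, 0], [0, 0, -0.0871]],
  [0, [0, 0, 0], [0, 0, 0]],
])

```text
time_s: 16.52
ee_pos: [0.6549, 0.0156, 0.1685]
eef_rot: [-3.14, -0.001, 1.685]
force: [1.1, 0.0, -0.2]
grip_width: 0.0939
grip_force: 0.0
```

Call:
carry_out([
  [0, [0, 0, 28.7], [0, 0, 0]],
  [0, [0, 0, 28.7], [0, 0, 0]],
  [0, [0, 0, 28.7], [0, 0, 0]],
  [0, [0, 0, 0], [0, 0, 0]],
])

```text
time_s: 17.02
ee_pos: [0.6532, 0.0123, 0.0815]
eef_rot: [-3.137, -0.001, 1.679]
force: [-0.1, 0.0, -0.3]
grip_width: 0.0942
grip_force: 0.0
```

Call:
carry_out([
  [0.5, [0, 0, 0], [0, 0, 0]],
  [0.7, [0, 0, 0], [0, 0, 0]],
  [1, [0, 0, 0], [0, 0, 0]],
  [1, [0, 0, 0], [0, 0, 0]],
  [1, [0, 0, 0], [0, 0, 0]],
  [1, [0, 0, 0], [0, 0, 0]],
  [1, [0, 0, 0], [0, 0, 0]],
  [1, [0, 0, 0], [0, 0, 0]],
  [1, [0, 0, 0], [0, 0, 0]],
], squeeze=25)

```text
time_s: 18.15
ee_pos: [0.6551, 0.0132, 0.0842]
eef_rot: [3.141, 0.0, 1.681]
force: [2.6, 0.3, -0.3]
grip_width: 0.0221
grip_force: 24.8
```

Gripped: width is 22 mm. Next I'll lift, then make a partial tilt high up to learn the arm's geometry and check that tilting further is reachable.

Call:
carry_out([
  [1, [0, 0, -10], [0, 0, 0]],
  [1, [0, 0, -30], [0, 0, 0]],
  [1, [0, 0, -40], [0, 0, 0]],
  [1, [0, 0, -40], [0, 0, 0]],
  [1, [0, 0, -10], [0, 0, 0]],
], squeeze=35)

```text
time_s: 18.77
ee_pos: [0.6554, 0.0132, 0.2165]
eef_rot: [3.139, 0.0, 1.681]
force: [-0.4, 0.1, -3.1]
grip_width: 0.0217
grip_force: 34.9
```

Run:
```python
from h import *
import json
o=st(); json.dump([{k:list(map(float,o[k])) for k in('qpos','ee_pos','eef_rot')}],open('d.json','w'))
u=np.array([.91,-.41,0]);u/=np.linalg.norm(u)
def T(deg,u=u):
    t=np.radians(deg); return frame(u*np.cos(t)-[0,0,np.sin(t)],u*np.sin(t)+[0,0,np.cos(t)])
p,r=plan([.53,-.21,.235],T(90),7,1)
p,r=plan([.53,-.21,.235],T(65),3,1,p,r)
c=ctrl.camera('side'); pl(['lid_center','lid_handle'],('side',))
```

```text
t 18.77 p [0.6554 0.0132 0.2165] rot [3.139 0.    1.681] F [-0.4  0.1 -3.1] w 0.0217 gf 34.9 q [-0.04  0.52  1.12 -0.    1.5  -0.15]
[[1,[-29.7,-21.3,-2.7],[0.0004,-0.0,0.0762]],[1,[-31.3,-19.0,-2.7],[0.0004,-0.0,0.0762]],[1,[-32.6,-16.5,-2.7],[0.0004,-0.0,0.0762]],[1,[-33.8,-14.0,-2.7],[0.0004,-0.0,0.0762]],[1,[-34.7,-11.4,-2.7],[0.0004,-0.0,0.0762]],[1,[-35.5,-8.7,-2.7],[0.0004,-0.0,0.0762]],[1,[-36.1,-6.0,-2.7],[0.0004,-0.0,0.0762]]]
[[1,[0.0,0.0,0.0],[-0.1454,-0.0,0.0]],[1,[0.0,0.0,0.0],[-0.1454,-0.0,0.0]],[1,[0.0,0.0,0.0],[-0.1454,-0.0,0.0]]]
side lid_center [([0.6585, 0.0139, 0.2149], 0.87)]
side lid_handle [([0.689, 0.0192, 0.2133], 0.64)]
```

Call:
carry_out([
  [1, [-29.7, -21.3, -2.7], [0, 0, 0.0762]],
  [1, [-31.3, -19, -2.7], [0, 0, 0.0762]],
  [1, [-32.6, -16.5, -2.7], [0, 0, 0.0762]],
  [1, [-33.8, -14, -2.7], [0, 0, 0.0762]],
  [1, [-34.7, -11.4, -2.7], [0, 0, 0.0762]],
  [1, [-35.5, -8.7, -2.7], [0, 0, 0.0762]],
  [1, [-36.1, -6, -2.7], [0, 0, 0.0762]],
])

```text
time_s: 19.8
ee_pos: [0.5283, -0.2107, 0.2309]
eef_rot: [-3.138, -0.0, 1.145]
force: [-0.1, -0.6, -2.4]
grip_width: 0.0218
grip_force: 35.0
```

Call:
carry_out([
  [1, [0, 0, 0], [-0.145, 0, 0]],
  [1, [0, 0, 0], [-0.145, 0, 0]],
  [1, [0, 0, 0], [-0.145, 0, 0]],
  [1, [0, 0, 0], [0, 0, 0]],
])

```text
time_s: 20.3
ee_pos: [0.5275, -0.209, 0.2306]
eef_rot: [2.71, -0.0, 1.148]
force: [-0.0, -0.4, -2.7]
grip_width: 0.0217
grip_force: 35.0
```

Run:
```python
from h import *
import json
from scipy.optimize import least_squares
o=st(); d=json.load(open('d.json')); d.append({k:list(map(float,o[k])) for k in('qpos','ee_pos','eef_rot')}); json.dump(d,open('d.json','w'))
D=[(a['qpos'],a['ee_pos']) for a in d]
for q,p in [([-1.313,.3,1.521,0,1.321,-.067],[.1754,-.521,.1718]),([-.03,.52,1.10,0,1.52,-.15],[.6557,.0158,.2239]),([-.04,.51,1.04,0,1.59,-.15],[.6557,.0116,.2575]),([-.44,.55,1.5,0,1.1,-.02],[.5605,-.2202,.0392]),([-.44,.62,1.52,0,1.0,-.02],[.5599,-.22,-.0159]),([-.44,.65,1.53,0,.96,-.02],[.56,-.22,-.0328])]: D.append((q,p))
def fk(q,m):
    a,h,L1,L2,Lt,off=m
    s1,s2,s3=q[1],q[1]+q[2],q[1]+q[2]+q[4]
    r=a+L1*np.sin(s1)+L2*np.sin(s2)+Lt*np.sin(s3); z=h+L1*np.cos(s1)+L2*np.cos(s2)+Lt*np.cos(s3)
    return np.array([np.cos(q[0])*r-np.sin(q[0])*off,np.sin(q[0])*r+np.cos(q[0])*off,z])
W=[5]*2+[3]+[1]*5
f=lambda m:np.concatenate([w*(fk(q,m)-p) for w,(q,p) in zip(W,D)])
s=least_squares(f,[0,.2,.35,.35,.25,.037]); print(np.round(s.x,4),np.round(s.fun.reshape(-1,3)*1e3,1).tolist())
c=ctrl.camera('side');c=ctrl.camera('top'); pl(['lid_center','lid_handle','lid_end'])
Rn=R.from_euler('xyz',o['eef_rot']).as_matrix(); print('tool z',Rn[:,2],'pred world-off',o['ee_pos']+[0,0,.032]+.034*Rn[:,2],'tool-off',o['ee_pos']-.032*Rn[:,2]+.034*Rn[:,2])
```

```text
t 20.3 p [ 0.5275 -0.209   0.2306] rot [ 2.71  -0.     1.148] F [-0.  -0.4 -2.7] w 0.0217 gf 35.0 q [-0.45  0.03  1.77  0.01  0.92 -0.03]
[-0.0101  0.1742  0.431   0.4488  0.3028  0.038 ] [[-13.9, 7.3, 2.9], [-3.8, -7.7, 1.1], [6.1, -9.1, 0.7], [-2.1, 2.6, -0.5], [-5.2, 0.4, -0.6], [8.3, -5.6, -7.3], [16.1, -9.2, -3.8], [16.4, -9.4, -9.5]]
top lid_center [([0.5332, -0.2074, 0.2298], 0.77)]
top lid_handle [([0.5553, -0.2243, 0.2411], 0.89)]
top lid_end [([0.5614, -0.2199, 0.1821], 0.66), ([0.517, -0.2073, 0.2818], 0.52)]
side lid_center [([0.533, -0.2083, 0.2317], 0.56)]
side lid_handle [([0.5589, -0.224, 0.2443], 0.71)]
side lid_end [([0.5601, -0.2266, 0.181], 0.9), ([0.5164, -0.2023, 0.2825], 0.78)]
tool z [ 0.38115914 -0.17159634 -0.90844505] pred world-off [ 0.54049923 -0.21486711  0.23169151] tool-off [ 0.52830214 -0.20937602  0.22876175]
```

The lid's seen position fits an offset of 32 mm along the tool axis. Next: check which lay-down tilts are reachable.

Run:
```python
import numpy as np
a,h,L1,L2,Lt,off=-0.0101,.1742,.431,.4488,.3028,.038
for th in(30,35,40,45,50,55):
  t=np.radians(th); s3=np.pi/2+t
  zt=.095*np.sin(t)+.011*np.cos(t)   # true tip height with plug corner on bench
  for r in(.5,.55,.6,.65,.7,.75):   # true tip radius in plane
    R_=r+.032*np.cos(t)-a-Lt*np.sin(s3); Z=zt-.032*np.sin(t)-h-Lt*np.cos(s3)
    d=np.hypot(R_,Z)
    if d>L1+L2: continue
    q3=np.pi-np.arccos((L1**2+L2**2-d*d)/(2*L1*L2)); 
    q2=np.arctan2(R_,Z)-np.arctan2(L2*np.sin(q3),L1+L2*np.cos(q3)); q5=s3-q2-q3
    ok=(-.79<q2<2.21)and(.23<q3<2.52)and 0<q5<3.07
    print(th,r,np.round([q2,q3,q5],2),'wrist z',round(Z+h,3),'R',round(R_,3),'OK' if ok else '')
```

```text
30 0.5 [ 0.19  2.5  -0.6 ] wrist z 0.192 R 0.276 
30 0.55 [ 0.27  2.38 -0.56] wrist z 0.192 R 0.326 
30 0.6 [ 0.35  2.26 -0.51] wrist z 0.192 R 0.376 
30 0.65 [ 0.43  2.13 -0.46] wrist z 0.192 R 0.426 
30 0.7 [ 0.5   2.   -0.41] wrist z 0.192 R 0.476 
30 0.75 [ 0.58  1.86 -0.34] wrist z 0.192 R 0.526 
35 0.5 [ 0.13  2.47 -0.41] wrist z 0.219 R 0.288 
35 0.55 [ 0.22  2.35 -0.38] wrist z 0.219 R 0.338 
35 0.6 [ 0.3   2.22 -0.34] wrist z 0.219 R 0.388 
35 0.65 [ 0.39  2.09 -0.3 ] wrist z 0.219 R 0.438 
35 0.7 [ 0.47  1.96 -0.25] wrist z 0.219 R 0.488 
35 0.75 [ 0.55  1.82 -0.19] wrist z 0.219 R 0.538 
40 0.5 [ 0.08  2.42 -0.23] wrist z 0.244 R 0.303 
40 0.55 [ 0.18  2.3  -0.21] wrist z 0.244 R 0.353 
40 0.6 [ 0.27  2.18 -0.18] wrist z 0.244 R 0.403 
40 0.65 [ 0.36  2.05 -0.14] wrist z 0.244 R 0.453 
40 0.7 [ 0.45  1.91 -0.09] wrist z 0.244 R 0.503 
40 0.75 [ 0.54  1.77 -0.04] wrist z 0.244 R 0.553 
45 0.5 [ 0.05  2.37 -0.07] wrist z 0.266 R 0.319 
45 0.55 [ 0.16  2.25 -0.05] wrist z 0.266 R 0.369 
45 0.6 [ 0.26  2.12 -0.02] wrist z 0.266 R 0.419 
45 0.65 [0.35 1.99 0.01] wrist z 0.266 R 0.469 OK
45 0.7 [0.44 1.86 0.06] wrist z 0.266 R 0.519 OK
45 0.75 [0.53 1.71 0.11] wrist z 0.266 R 0.569 OK
50 0.5 [0.04 2.31 0.09] wrist z 0.287 R 0.336 OK
50 0.55 [0.15 2.19 0.1 ] wrist z 0.287 R 0.386 OK
50 0.6 [0.25 2.07 0.13] wrist z 0.287 R 0.436 OK
50 0.65 [0.34 1.94 0.16] wrist z 0.287 R 0.486 OK
50 0.7 [0.44 1.8  0.21] wrist z 0.287 R 0.536 OK
50 0.75 [0.53 1.65 0.26] wrist z 0.287 R 0.586 OK
55 0.5 [0.05 2.25 0.23] wrist z 0.306 R 0.355 OK
55 0.55 [0.15 2.13 0.25] wrist z 0.306 R 0.405 OK
55 0.6 [0.25 2.01 0.27] wrist z 0.306 R 0.455 OK
55 0.65 [0.35 1.87 0.31] wrist z 0.306 R 0.505 OK
55 0.7 [0.45 1.73 0.35] wrist z 0.306 R 0.555 OK
55 0.75 [0.55 1.58 0.4 ] wrist z 0.306 R 0.605 OK
```

A tilt of 55° below horizontal is reachable with margin. The plan is to set the far plug edge on the bench at that tilt, open slowly so the lid settles on the lower finger, lower that finger to the bench and withdraw.

```bash
cat >> h.py <<'E'
uL=np.array([np.cos(-.45),np.sin(-.45),0])
def T(deg,u=uL):
    t=np.radians(deg); return frame(u*np.cos(t)-[0,0,np.sin(t)],u*np.sin(t)+[0,0,np.cos(t)])
def rep(true,Rt): return np.array(true)+.032*Rt.as_matrix()[:,2]
E
python3 - <<'E'
from h import *
p,r=plan(rep([.5748,-.2355,.116],T(55)),T(55),5,1)
p,r=plan(rep([.5748,-.2355,.088],T(55)),T(55),3,1,p,r)
print(p)
E
```

```text
[[1,[-1.0,0.6,31.8],[-0.0354,-0.0027,0.0046]],[1,[-0.9,-0.5,31.8],[-0.0354,-0.0027,0.0046]],[1,[-0.9,-1.6,31.8],[-0.0354,-0.0027,0.0046]],[1,[-0.8,-2.7,31.7],[-0.0354,-0.0027,0.0046]],[1,[-0.7,-3.8,31.6],[-0.0354,-0.0027,0.0046]]]
[[1,[0.0,-5.4,7.6],[0.0,0.0,0.0]],[1,[0.0,-5.4,7.6],[0.0,0.0,0.0]],[1,[0.0,-5.4,7.6],[0.0,0.0,0.0]]]
[ 0.59132721 -0.24348355  0.06178713]
```

Call:
carry_out([
  [1, [-1, 0.6, 31.8], [-0.035, -0.0027, 0.0046]],
  [1, [-0.9, -0.5, 31.8], [-0.035, -0.0027, 0.0046]],
  [1, [-0.9, -1.6, 31.8], [-0.035, -0.0027, 0.0046]],
  [1, [-0.8, -2.7, 31.7], [-0.035, -0.0027, 0.0046]],
  [1, [-0.7, -3.8, 31.6], [-0.035, -0.0027, 0.0046]],
  [1, [0, 0, 0], [0, 0, 0]],
])

```text
time_s: 21.45
ee_pos: [0.5902, -0.2429, 0.0874]
eef_rot: [2.537, 0.0, 1.121]
force: [0.6, 0.4, -2.8]
grip_width: 0.0216
grip_force: 35.0
```

Call:
carry_out([
  [1, [0, -5.4, 7.6], [0, 0, 0]],
  [1, [0, -5.4, 7.6], [0, 0, 0]],
  [1, [0, -5.4, 7.6], [0, 0, 0]],
  [1, [0, 0, 0], [0, 0, 0]],
])

```text
time_s: 21.95
ee_pos: [0.5906, -0.2431, 0.0614]
eef_rot: [2.533, 0.0, 1.121]
force: [-0.1, 0.1, -2.5]
grip_width: 0.0218
grip_force: 35.0
```

Run:
```python
from h import *
o=st()
c=ctrl.camera('side');c=ctrl.camera('top'); pl(['lid_center','lid_handle','lid_end'])
```

```text
t 21.95 p [ 0.5906 -0.2431  0.0614] rot [2.533 0.    1.121] F [-0.1  0.1 -2.5] w 0.0218 gf 35.0 q [-0.45  0.34  1.91 -0.01  0.29  0.01]
top lid_center [([0.5916, -0.2436, 0.0602], 0.97)]
top lid_handle [([0.6179, -0.2537, 0.0783], 0.83), ([0.63, -0.2603, 0.0191], 0.16)]
top lid_end [([0.5739, -0.2322, 0.1095], 0.72), ([0.6314, -0.2592, 0.0184], 0.6)]
side lid_center [([0.5978, -0.2473, 0.0581], 0.75), ([0.6921, -0.3568, 0.0429], 0.16)]
side lid_handle [([0.6156, -0.2552, 0.0832], 0.67)]
side lid_end [([0.6322, -0.2635, 0.0184], 0.95), ([0.5698, -0.2302, 0.1107], 0.83)]
```

Call:
carry_out([
  [1, [0, -1.1, 1.6], [0, 0, 0]],
  [1, [0, -0.6, 0.8], [0, 0, 0]],
  [1, [0, 0, 0], [0, 0, 0]],
])

```text
time_s: 22.72
ee_pos: [0.5909, -0.2432, 0.059]
eef_rot: [2.532, 0.0, 1.121]
force: [-0.5, 0.1, -2.9]
grip_width: 0.0216
grip_force: 35.0
```

Call:
carry_out([
  [1, [0, -0.6, 0.8], [0, 0, 0]],
  [1, [0, 0, 0], [0, 0, 0]],
])

```text
time_s: 22.98
ee_pos: [0.591, -0.2433, 0.0583]
eef_rot: [2.531, 0.0, 1.121]
force: [-0.1, -0.4, -2.3]
grip_width: 0.0221
grip_force: 35.0
```

Call:
carry_out([
  [1, [0, -0.6, 0.8], [0, 0, 0]],
  [1, [0, 0, 0], [0, 0, 0]],
])

```text
time_s: 23.22
ee_pos: [0.5914, -0.2435, 0.0581]
eef_rot: [2.53, 0.0, 1.121]
force: [-2.1, 0.9, 3.6]
grip_width: 0.0215
grip_force: 35.0
```

Call:
carry_out([
  [1, [0, -0.6, 0.8], [0, 0, 0]],
  [1, [0, 0, 0], [0, 0, 0]],
])

```text
time_s: 23.48
ee_pos: [0.5918, -0.2437, 0.0579]
eef_rot: [2.528, 0.0, 1.121]
force: [-5.9, 1.7, 10.3]
grip_width: 0.0213
grip_force: 35.0
```

Call:
carry_out([
  [1, [0, -0.6, 0.8], [0, 0, 0]],
  [1, [0, 0, 0], [0, 0, 0]],
])

```text
time_s: 23.72
ee_pos: [0.5922, -0.2439, 0.0578]
eef_rot: [2.527, 0.0, 1.121]
force: [-8.4, 4.5, 18.5]
grip_width: 0.0216
grip_force: 35.0
```

In contact. I'll ease off 2 mm and open slowly.

Call:
carry_out([
  [1, [0, 1.1, -1.6], [0, 0, 0]],
  [0.74, [0, 0, 0], [0, 0, 0]],
  [0.69, [0, 0, 0], [0, 0, 0]],
  [0.64, [0, 0, 0], [0, 0, 0]],
  [0.59, [0, 0, -1], [0, 0, 0]],
  [0.54, [0, 0, -1], [0, 0, 0]],
  [0.49, [0, 0, -1], [0, 0, 0]],
  [0.44, [0, 0, -1], [0, 0, 0]],
  [0.39, [0, 0, -1], [0, 0, 0]],
])

```text
time_s: 24.85
ee_pos: [0.5882, -0.2419, 0.0613]
eef_rot: [2.532, 0.0, 1.121]
force: [-1.3, 0.6, -1.5]
grip_width: 0.0566
grip_force: 0.3
```

Run:
```python
from h import *
o=st()
c=ctrl.camera('side');c=ctrl.camera('top'); pl(['lid_center','lid_handle','lid_end'])
```

```text
t 24.85 p [ 0.5882 -0.2419  0.0613] rot [2.532 0.    1.121] F [-1.3  0.6 -1.5] w 0.0566 gf 0.3 q [-0.45  0.33  1.92 -0.01  0.28  0.01]
top lid_center [([0.5846, -0.2386, 0.0503], 0.81)]
top lid_handle [([0.605, -0.2512, 0.0726], 0.84)]
top lid_end [([0.6313, -0.2603, 0.017], 0.86)]
side lid_center [([0.5855, -0.241, 0.053], 0.62)]
side lid_handle [([0.6066, -0.2495, 0.0769], 0.92), ([0.5589, -0.2239, 0.0994], 0.6)]
side lid_end [([0.6356, -0.262, 0.0166], 0.87), ([0.5593, -0.2232, 0.0956], 0.73)]
```

Call:
carry_out([
  [0.34, [0, 0, 0], [0, 0, 0]],
  [0.29, [0, 0, 0], [0, 0, 0]],
  [0.24, [0, 0, 0], [0, 0, 0]],
  [0.19, [0, 0, 0], [0, 0, 0]],
  [0.14, [0, 0, 0], [0, 0, 0]],
  [0.09, [0, 0, 0], [0, 0, 0]],
  [0.04, [0, 0, 0], [0, 0, 0]],
  [0, [0, 0, 0], [0, 0, 0]],
  [0, [0, 0, 0], [0, 0, 0]],
])

```text
time_s: 26.38
ee_pos: [0.5882, -0.2419, 0.0612]
eef_rot: [2.532, 0.0, 1.121]
force: [-0.2, -0.2, -1.1]
grip_width: 0.0937
grip_force: 0.4
```

Run:
```python
from h import *
o=st()
c=ctrl.camera('side');c=ctrl.camera('top'); pl(['lid_center','lid_handle','lid_end'])
```

```text
t 26.38 p [ 0.5882 -0.2419  0.0612] rot [2.532 0.    1.121] F [-0.2 -0.2 -1.1] w 0.0937 gf 0.4 q [-0.45  0.33  1.92 -0.01  0.28  0.01]
top lid_center [([0.5786, -0.2368, 0.0421], 0.94), ([0.5449, -0.2177, 0.0861], 0.26)]
top lid_handle [([0.5971, -0.2486, 0.0743], 0.96), ([0.8197, -0.0763, 0.0127], 0.52)]
top lid_end [([0.6289, -0.2593, 0.0167], 0.85), ([0.5455, -0.2203, 0.086], 0.65)]
side lid_center [([0.5823, -0.2363, 0.0455], 0.93)]
side lid_handle [([0.5963, -0.2442, 0.0756], 0.72)]
side lid_end [([0.6275, -0.261, 0.0181], 0.84), ([0.5434, -0.2199, 0.0883], 0.6)]
```

Call:
carry_out([
  [0, [0, -3.4, 4.9], [0, 0, 0]],
  [0, [0, -3.4, 4.9], [0, 0, 0]],
  [0, [0, -3.4, 4.9], [0, 0, 0]],
  [0, [0, -3.4, 4.9], [0, 0, 0]],
  [0, [0, -3.4, 4.9], [0, 0, 0]],
  [0, [0, -3.4, 4.9], [0, 0, 0]],
  [0, [0, -2.3, 3.3], [0, 0, 0]],
  [0, [0, 0, 0], [0, 0, 0]],
])

```text
time_s: 27.78
ee_pos: [0.5883, -0.242, 0.0211]
eef_rot: [2.532, 0.0, 1.121]
force: [0.2, -0.1, -0.3]
grip_width: 0.0941
grip_force: 0.6
```

Run:
```python
from h import *
o=st()
c=ctrl.camera('side');cv2.imwrite('pics/l1.png',c['img'][100:320,250:470]);c=ctrl.camera('top'); pl(['lid_center','lid_handle','lid_end'])
```

```text
t 27.77 p [ 0.5883 -0.242   0.0211] rot [2.532 0.    1.121] F [ 0.2 -0.1 -0.3] w 0.0941 gf 0.6 q [-0.45  0.41  1.93 -0.01  0.19  0.01]
top lid_center [([0.5822, -0.2361, 0.0266], 0.57)]
top lid_handle [([0.5887, -0.2433, 0.0624], 0.61)]
top lid_end [([0.5403, -0.2157, 0.0527], 0.81), ([0.6352, -0.2641, 0.0226], 0.72)]
side lid_center [([0.5876, -0.2381, 0.0259], 0.6)]
side lid_handle []
side lid_end [([0.5392, -0.215, 0.0559], 0.97), ([0.5352, -0.4093, 0.0516], 0.73)]
```

The lid now leans on the lower finger at about 15°, with the upper finger above the handle. A straight withdrawal would hit the handle, so I'll lower slightly more and slide out sideways.

Call:
carry_out([
  [0, [0, -2.6, 3.7], [0, 0, 0]],
  [0, [0, 0, 0], [0, 0, 0]],
  [0, [8, 0, 0], [0, 0, 0]],
  [0, [12, 0, 0], [0, 0, 0]],
  [0, [12, 0, 0], [0, 0, 0]],
  [0, [12, 0, 0], [0, 0, 0]],
  [0, [12, 0, 0], [0, 0, 0]],
  [0, [12, 0, 0], [0, 0, 0]],
])

```text
time_s: 29.18
ee_pos: [0.6182, -0.1804, 0.017]
eef_rot: [2.531, 0.0, 1.121]
force: [-0.2, -0.5, -0.8]
grip_width: 0.0937
grip_force: 0.0
```

Run:
```python
from h import *
o=st()
c=ctrl.camera('side');cv2.imwrite('pics/l1.png',c['img'][100:320,250:470]);c=ctrl.camera('top'); pl(['lid_center','lid_handle','lid_end'])
```

```text
t 29.18 p [ 0.6182 -0.1804  0.017 ] rot [2.531 0.    1.121] F [-0.2 -0.5 -0.8] w 0.0937 gf 0.0 q [-0.3   0.43  1.91 -0.41  0.22  0.52]
top lid_center [([0.6034, -0.2235, 0.0118], 0.95), ([0.8179, -0.0753, 0.0132], 0.67)]
top lid_handle [([0.5686, -0.1794, 0.0213], 0.32)]
top lid_end [([0.6396, -0.2607, 0.0192], 0.67), ([0.5686, -0.176, 0.022], 0.61)]
side lid_center [([0.6082, -0.2161, 0.0129], 0.95)]
side lid_handle [([0.6012, -0.2211, 0.0504], 0.58)]
side lid_end [([0.6426, -0.2659, 0.0184], 0.6), ([0.5683, -0.1753, 0.0225], 0.58)]
```

The lid lies flat, with its centre at z ≈ 0.012 and the handle at 0.050. It has yawed to about -50°. I'll clear the fingers sideways, then raise.

Call:
carry_out([
  [0, [10, 0, 0], [0, 0, 0]],
  [0, [15, 0, 0], [0, 0, 0]],
  [0, [15, 0, 0], [0, 0, 0]],
  [0, [0, 14, -20], [0, 0, 0]],
  [0, [0, 23, -33], [0, 0, 0]],
  [0, [0, 23, -33], [0, 0, 0]],
  [0, [0, 23, -33], [0, 0, 0]],
  [0, [0, 0, 0], [0, 0, 0]],
])

```text
time_s: 30.58
ee_pos: [0.6363, -0.1452, 0.1657]
eef_rot: [2.526, -0.001, 1.121]
force: [-0.2, -0.2, -0.2]
grip_width: 0.0939
grip_force: 0.0
```

Run:
```python
from h import *
o=st()
for i in range(2):
    c=ctrl.camera('side');t=ctrl.camera('top'); pl(['lid_center','lid_handle','lid_end'])
for n,cc in(('top',t),('side',c)):
    r=ctrl.outline_of('lid_center',n)
    m=r[0]['region'].astype(np.uint8); ct=max(cv2.findContours(m,0,1)[0],key=cv2.contourArea)
    h=np.array([back(cc,p[0],.020)[:2] for p in ct],np.float32)
    b=cv2.minAreaRect(h*1000); print(n,b,int(m.sum()))
```

```text
t 30.57 p [ 0.6363 -0.1452  0.1657] rot [ 2.526e+00 -1.000e-03  1.121e+00] F [-0.2 -0.2 -0.2] w 0.0939 gf 0.0 q [-0.22  0.22  1.78 -0.25  0.56  0.4 ]
top lid_center [([0.6045, -0.2209, 0.0117], 0.7)]
top lid_handle [([0.5984, -0.2192, 0.0451], 0.95)]
top lid_end [([0.5677, -0.1775, 0.0186], 0.95), ([0.6406, -0.2639, 0.0189], 0.92)]
side lid_center [([0.6056, -0.2212, 0.0117], 0.98), ([0.6441, -0.2678, 0.0207], 0.65)]
side lid_handle [([0.6029, -0.2185, 0.0487], 0.65)]
side lid_end [([0.6404, -0.2661, 0.0201], 0.82), ([0.5682, -0.1752, 0.0199], 0.57)]
top lid_center [([0.6017, -0.22, 0.011], 0.67)]
top lid_handle [([0.5982, -0.2216, 0.0488], 0.61)]
top lid_end [([0.6386, -0.2634, 0.0212], 0.78), ([0.5675, -0.1806, 0.022], 0.75)]
side lid_center [([0.6081, -0.2228, 0.0133], 0.6), ([0.6063, -0.2212, 0.0503], 0.51)]
side lid_handle [([0.6031, -0.2212, 0.0486], 0.86)]
side lid_end [([0.6429, -0.2646, 0.0189], 0.94), ([0.5647, -0.1769, 0.023], 0.57)]
top ((603.4781494140625, -222.23126220703125), (90.23779296875, 141.24880981445312), 40.5198860168457) 2358
side ((604.7830810546875, -223.9996795654297), (91.2912368774414, 153.50067138671875), 40.737518310546875) 1161
```

Run:
```python
from h import *
az=np.radians(40.4); Rh=frame([0,0,-1],[np.cos(az),np.sin(az),0])
p,r=plan(rep([.6035,-.221,.13],Rh),Rh,10,0)
p,r=plan(rep([.6035,-.221,.03],Rh),Rh,4,0,p,r); print(p,r.as_euler('xyz'))
```

```text
[[0,[-8.3,-3.3,5.5],[0.054,0.0352,-0.1117]],[0,[-8.0,-3.9,5.4],[0.054,0.0352,-0.1117]],[0,[-7.8,-4.5,5.4],[0.054,0.0352,-0.1117]],[0,[-7.4,-5.1,5.4],[0.054,0.0352,-0.1117]],[0,[-7.0,-5.6,5.4],[0.054,0.0352,-0.1117]],[0,[-6.6,-6.0,5.5],[0.054,0.0352,-0.1117]],[0,[-6.1,-6.4,5.6],[0.054,0.0352,-0.1117]],[0,[-5.5,-6.8,5.7],[0.054,0.0352,-0.1117]],[0,[-4.9,-7.1,5.9],[0.054,0.0352,-0.1117]],[0,[-4.4,-7.2,6.1],[0.054,0.0352,-0.1117]]]
[[0,[0.0,0.0,25.0],[0.0,0.0,0.0]],[0,[0.0,0.0,25.0],[0.0,0.0,0.0]],[0,[0.0,0.0,25.0],[0.0,0.0,0.0]],[0,[0.0,0.0,25.0],[0.0,0.0,0.0]]]
[ 0.6035 -0.221  -0.002 ] [-3.14159265  0.          2.27590934]
```

Call:
carry_out([
  [0, [-8.3, -3.3, 5.5], [0.054, 0.0352, -0.1117]],
  [0, [-8, -3.9, 5.4], [0.054, 0.0352, -0.1117]],
  [0, [-7.8, -4.5, 5.4], [0.054, 0.0352, -0.1117]],
  [0, [-7.4, -5.1, 5.4], [0.054, 0.0352, -0.1117]],
  [0, [-7, -5.6, 5.4], [0.054, 0.0352, -0.1117]],
  [0, [-6.6, -6, 5.5], [0.054, 0.0352, -0.1117]],
  [0, [-6.1, -6.4, 5.6], [0.054, 0.0352, -0.1117]],
  [0, [-5.5, -6.8, 5.7], [0.054, 0.0352, -0.1117]],
  [0, [-4.9, -7.1, 5.9], [0.054, 0.0352, -0.1117]],
  [0, [-4.4, -7.2, 6.1], [0.054, 0.0352, -0.1117]],
])

```text
time_s: 32.72
ee_pos: [0.6033, -0.2215, 0.0978]
eef_rot: [-3.14, -0.001, 2.279]
force: [0.6, 0.3, 0.3]
grip_width: 0.0939
grip_force: 0.0
```

Run:
```python
from h import *
o=st()
az=np.radians(40.4); Rh=frame([0,0,-1],[np.cos(az),np.sin(az),0])
p,r=plan(rep([.6035,-.221,.03],Rh),Rh,4,0)
```

```text
t 32.73 p [ 0.6033 -0.2215  0.0978] rot [-3.140e+00 -1.000e-03  2.279e+00] F [0.6 0.3 0.3] w 0.0939 gf 0.0 q [-0.41  0.57  1.31 -0.    1.26 -1.12]
[[0,[0.0,0.2,24.9],[-0.0005,-0.0004,0.0008]],[0,[0.0,0.2,24.9],[-0.0005,-0.0004,0.0008]],[0,[0.1,0.1,24.9],[-0.0005,-0.0004,0.0008]],[0,[0.1,0.1,24.9],[-0.0005,-0.0004,0.0008]]]
```

Call:
carry_out([
  [0, [0, 0, 25], [0, 0, 0]],
  [0, [0, 0, 25], [0, 0, 0]],
  [0, [0, 0, 25], [0, 0, 0]],
  [0, [0, 0, 18], [0, 0, 0]],
  [0.3, [0, 0, 6], [0, 0, 0]],
  [0.6, [0, 0, 0], [0, 0, 0]],
  [0.7, [0, 0, 0], [0, 0, 0]],
  [0.75, [0, 0, 0], [0, 0, 0]],
  [0.8, [0, 0, 0], [0, 0, 0]],
  [1, [0, 0, 0], [0, 0, 0]],
], squeeze=20)

```text
time_s: 33.98
ee_pos: [0.6035, -0.2211, -0.0009]
eef_rot: [-3.142, -0.0, 2.276]
force: [0.2, -1.1, -0.0]
grip_width: 0.0377
grip_force: 0.0
```

Call:
carry_out([
  [1, [0, 0, 0], [0, 0, 0]],
  [1, [0, 0, 0], [0, 0, 0]],
  [1, [0, 0, 0], [0, 0, 0]],
  [1, [0, 0, 0], [0, 0, 0]],
  [1, [0, 0, 0], [0, 0, 0]],
], squeeze=40)

```text
time_s: 34.6
ee_pos: [0.6034, -0.2211, -0.0011]
eef_rot: [-3.141, -0.0, 2.276]
force: [-0.6, 0.0, -0.4]
grip_width: 0.0115
grip_force: 40.0
```

Call:
carry_out([
  [1, [0, 0, -10], [0, 0, 0]],
  [1, [0, 0, -25], [0, 0, 0]],
  [1, [0, 0, -30], [0, 0, 0]],
  [1, [0, 0, -25], [0, 0, 0]],
  [1, [0, 0, -10], [0, 0, 0]],
  [1, [0, 0, 0], [0, 0, 0]],
])

```text
time_s: 35.35
ee_pos: [0.6035, -0.2211, 0.0992]
eef_rot: [3.141, 0.0, 2.276]
force: [0.4, -0.7, -3.4]
grip_width: 0.0115
grip_force: 40.0
```

Run:
```python
from h import *
o=st()
c=ctrl.camera('side');t=ctrl.camera('top'); pl(['lid_center','lid_handle','lid_end','tub_rim','tub_gasket'])
Rm=R.from_euler('xyz',o['eef_rot'])
ps=np.radians(-7.2); Rt=frame([0,0,-1],[-np.sin(ps),np.cos(ps),0]); print(Rt.as_euler('xyz'))
p,r=plan([.538,-.407,o['ee_pos'][2]+.01],Rt,7,1)
```

```text
t 35.35 p [ 0.6035 -0.2211  0.0992] rot [3.141 0.    2.276] F [ 0.4 -0.7 -3.4] w 0.0115 gf 40.0 q [-0.41  0.57  1.31  0.    1.26 -1.11]
top lid_center [([0.6042, -0.2172, 0.1084], 0.7)]
top lid_handle [([0.5994, -0.2205, 0.1436], 0.61)]
top lid_end [([0.5669, -0.1801, 0.1203], 0.82)]
top tub_rim [([0.5359, -0.4071, 0.0517], 0.66)]
top tub_gasket [([0.5404, -0.4111, 0.0534], 0.84)]
side lid_center [([0.6073, -0.2212, 0.1156], 0.97), ([0.8151, -0.0752, 0.0089], 0.36)]
side lid_handle []
side lid_end [([0.568, -0.1771, 0.1196], 0.97), ([0.6431, -0.2666, 0.1173], 0.56)]
side tub_rim [([0.5339, -0.4063, 0.0446], 0.73), ([0.6061, -0.2218, 0.1511], 0.42)]
side tub_gasket [([0.5384, -0.4104, 0.0546], 0.55)]
[3.14159265 0.         3.01592895]
[[1,[-14.2,-24.3,-1.5],[-0.0,-0.0001,-0.1057]],[1,[-11.5,-25.7,-1.5],[-0.0,-0.0001,-0.1057]],[1,[-8.7,-26.8,-1.5],[-0.0,-0.0001,-0.1057]],[1,[-5.9,-27.5,-1.5],[-0.0,-0.0001,-0.1057]],[1,[-2.9,-28.0,-1.5],[-0.0,-0.0001,-0.1057]],[1,[0.0,-28.2,-1.5],[-0.0,-0.0001,-0.1057]],[1,[3.0,-28.0,-1.5],[-0.0,-0.0001,-0.1057]]]
```

The lid is held by its handle. Moving over the tub.

Call:
carry_out([
  [1, [-14.2, -24.3, -1.5], [0, 0, -0.1057]],
  [1, [-11.5, -25.7, -1.5], [0, 0, -0.1057]],
  [1, [-8.7, -26.8, -1.5], [0, 0, -0.1057]],
  [1, [-5.9, -27.5, -1.5], [0, 0, -0.1057]],
  [1, [-2.9, -28, -1.5], [0, 0, -0.1057]],
  [1, [0, -28.2, -1.5], [0, 0, -0.1057]],
  [1, [3, -28, -1.5], [0, 0, -0.1057]],
  [1, [0, 0, 0], [0, 0, 0]],
])

```text
time_s: 36.95
ee_pos: [0.5371, -0.4086, 0.1094]
eef_rot: [-3.141, -0.0, 3.014]
force: [-0.1, -0.4, -2.5]
grip_width: 0.012
grip_force: 40.0
```

```bash
cat >> h.py <<'E'
def avg(things,cams=('top','side'),n=6,near=None,tol=.03):
    A={}
    for i in range(n):
        for c in cams:
            ctrl.camera(c)
            for t in things:
                for d in ctrl.place_of(t,c):
                    if d['score']>.4: A.setdefault((c,t),[]).append(d['at'])
    for k,v in A.items():
        v=np.array(v)
        if near is not None: v=v[np.linalg.norm(v-near,axis=1)<.1]
        print(k,len(v),np.round(np.median(v,0),4) if k[1]!='lid_end' else '',)
        if k[1]=='lid_end':
            m=np.median(v[:,0]); a=v[v[:,0]>near[0]];b=v[v[:,0]<near[0]]
            if len(a) and len(b):
                a,b=np.median(a,0),np.median(b,0); print('  ends',a,b,'mid',(a+b)/2,'yaw',np.degrees(np.arctan2(*(a-b)[1::-1])))
    return A
E
python3 - <<'E'
from h import *
o=st()
avg(['lid_center','lid_end','lid_handle','tub_rim','tub_gasket'],n=5,near=np.array([.538,-.407,.09]))
E
```

```text
t 36.95 p [ 0.5371 -0.4086  0.1094] rot [-3.141 -0.     3.014] F [-0.1 -0.4 -2.5] w 0.012 gf 40.0 q [-0.7   0.63  1.19 -0.    1.32 -2.15]
('top', 'lid_center') 5 [ 0.5386 -0.4051  0.1207]
('top', 'lid_end') 5 
('top', 'lid_handle') 5 [ 0.5361 -0.4051  0.1555]
('side', 'lid_center') 5 [ 0.5427 -0.4069  0.1222]
('side', 'lid_end') 10 
  ends [ 0.5951 -0.4145  0.1271] [ 0.4855 -0.3965  0.1329] mid [ 0.5403 -0.4055  0.13  ] yaw -9.3266308583618
('side', 'lid_handle') 5 [ 0.5374 -0.4058  0.1588]
('side', 'tub_rim') 6 [ 0.5361 -0.4065  0.0472]
('side', 'tub_gasket') 5 [ 0.536  -0.4094  0.0531]
('top', 'tub_gasket') 1 [ 0.537  -0.4045  0.1223]
```

```bash
cat > fit.py <<'E'
from h import *
from scipy.optimize import minimize
cams={n:ctrl.camera(n) for n in('top','side')}
im={n:cv2.imread(f'pics/{n}0.png') for n in cams}
S=8
def box(x0,x1,y0,y1,z0,z1): return np.array([[a,b,c] for a in(x0,x1) for b in(y0,y1) for c in(z0,z1)],float)
def model(cam,x,y,yaw,w,o,sh):
    Rz=np.array([[np.cos(yaw),-np.sin(yaw),0],[np.sin(yaw),np.cos(yaw),0],[0,0,1]])
    m=np.zeros(sh,np.uint8)
    for b in(box(-.067,.067,-.042,.042,0,.053),box(.067,.091,-w,w,0,.064),box(-.091,-.067,-w,w,0,.064)):
        q=(proj(cam,b@Rz.T+[x,y,0])-o+.5)*S
        cv2.fillConvexPoly(m,cv2.convexHull(q.astype(np.int32)),255)
    return cv2.resize(m,(sh[1]//S,sh[0]//S),interpolation=cv2.INTER_AREA)/255.
for n,(x0,y0,x1,y1) in(('top',(375,208,445,308)),('side',(345,160,430,215))):
    c=im[n][y0:y1,x0:x1].astype(float); bg=np.median(c.reshape(-1,3)[c.mean(2).ravel()>150],0)
    t=np.clip((bg.mean()-c.mean(2)-25)/40,0,1)
    k=cv2.connectedComponents((t>.5).astype(np.uint8)); sz=np.bincount(k[1].ravel()); sz[0]=0
    msk=cv2.dilate((k[1]==sz.argmax()).astype(np.uint8),np.ones((3,3))); cnt=cv2.morphologyEx(msk,cv2.MORPH_CLOSE,np.ones((9,9))); t=np.where(cv2.erode(cnt,np.ones((7,7)))>0,1,t*msk)
    sh=((y1-y0)*S,(x1-x0)*S)
    f=lambda v:((model(cams[n],v[0],v[1],v[2],v[3],np.array([x0,y0]),sh)-t)**2).sum()
    best=min((minimize(f,[.538+dx,-.407+dy,-.126,.016],method='Nelder-Mead',options=dict(initial_simplex=np.array([.538+dx,-.407+dy,-.126,.016])+np.vstack([np.zeros(4),np.diag([.004,.004,.05,.004])]),xatol=1e-5)) for dx in(-.002,.002) for dy in(-.002,.002)),key=lambda s:s.fun)
    print(n,np.round(best.x,4),'yaw',np.degrees(best.x[2]),best.fun,t.sum())
E
python3 fit.py
```

```text
top [ 0.5393 -0.4085 -0.1299  0.015 ] yaw -7.440083000795468 93.80972054017684 3038.325
side [ 0.5389 -0.4092 -0.1409  0.016 ] yaw -8.070115736164594 154.17684832756632 1902.25
```

Fitting the tub's outline gives (0.539, -0.409) and yaw -7.6° in both cameras. Small correction, then descend.

Call:
carry_out([
  [1, [-1.9, 0, 10], [0, 0, 0.005]],
  [1, [0, 0, 20], [0, 0, 0]],
  [1, [0, 0, 17], [0, 0, 0]],
  [1, [0, 0, 0], [0, 0, 0]],
])

```text
time_s: 40.55
ee_pos: [0.539, -0.4065, 0.06]
eef_rot: [3.14, -0.003, 3.011]
force: [-0.9, -0.2, -3.2]
grip_width: 0.0116
grip_force: 40.0
```

Call:
carry_out([
  [1, [0, 0, 4], [0, 0, 0]],
  [1, [0, 0, 4], [0, 0, 0]],
  [1, [0, 0, 2], [0, 0, 0]],
  [1, [0, 0, 0], [0, 0, 0]],
])

```text
time_s: 41.05
ee_pos: [0.5399, -0.4072, 0.0525]
eef_rot: [3.142, -0.0, 3.011]
force: [0.5, -0.3, -2.7]
grip_width: 0.0116
grip_force: 40.0
```

Call:
carry_out([
  [1, [0.7, -1.7, 0], [0, 0, 0]],
  [1, [0, 0, 0], [0, 0, 0]],
  [1, [0, 0, 3], [0, 0, 0]],
  [1, [0, 0, 2], [0, 0, 0]],
  [1, [0, 0, 0], [0, 0, 0]],
])

```text
time_s: 41.68
ee_pos: [0.5388, -0.4087, 0.0472]
eef_rot: [3.141, -0.001, 3.011]
force: [-0.2, 0.1, -3.6]
grip_width: 0.0114
grip_force: 40.0
```

Call:
carry_out([
  [1, [0, 0, 2], [0, 0, 0]],
  [1, [0, 0, 2], [0, 0, 0]],
  [1, [0, 0, 0], [0, 0, 0]],
])

```text
time_s: 42.05
ee_pos: [0.5387, -0.4088, 0.0434]
eef_rot: [3.141, -0.001, 3.011]
force: [-2.4, 0.3, -1.7]
grip_width: 0.0116
grip_force: 40.0
```

The plug is in the mouth. Continuing down to the catch noses.

Call:
carry_out([
  [1, [0, 0, 1], [0, 0, 0]],
  [1, [0, 0, 1], [0, 0, 0]],
  [1, [0, 0, 0], [0, 0, 0]],
])

```text
time_s: 42.42
ee_pos: [0.5385, -0.409, 0.042]
eef_rot: [-3.141, -0.001, 3.01]
force: [-7.4, 2.3, 3.6]
grip_width: 0.0117
grip_force: 40.0
```

Call:
carry_out([
  [1, [0, 0, 1], [0, 0, 0]],
  [1, [0, 0, 0], [0, 0, 0]],
])

```text
time_s: 42.68
ee_pos: [0.5385, -0.4091, 0.0412]
eef_rot: [-3.141, -0.001, 3.01]
force: [-9.0, 1.2, 5.4]
grip_width: 0.0119
grip_force: 40.0
```

The lid rests on the noses at the expected height. Releasing and lifting clear.

Call:
carry_out([
  [0.85, [1, 0, 0], [0, 0, 0]],
  [0.75, [0, 0, 0], [0, 0, 0]],
  [0.6, [0, 0, 0], [0, 0, 0]],
  [0.5, [0, 0, 0], [0, 0, 0]],
  [0.5, [0, 0, -20], [0, 0, 0]],
  [0.5, [0, 0, -30], [0, 0, 0]],
  [0.5, [0, 0, -20], [0, 0, 0]],
  [1, [0, 0, 0], [0, 0, 0]],
  [1, [0, 0, 0], [0, 0, 0]],
  [1, [0, 0, 0], [0, 0, 0]],
])

```text
time_s: 43.92
ee_pos: [0.5376, -0.4084, 0.1093]
eef_rot: [3.141, -0.002, 3.011]
force: [0.7, 0.4, 0.2]
grip_width: 0.0203
grip_force: 0.0
```

Run:
```python
from h import *
o=st()
for c in('top','side'): ctrl.camera(c)
pl(['lid_center','lid_end'])
r=R.from_euler('xyz',o['eef_rot']); a=np.radians(-7.6); ux=np.array([np.cos(a),np.sin(a),0]); C=np.array([.539,-.4088,0])
for s in(1,-1):
    d=C+s*.05*ux-o['ee_pos']; d[2]=0; print(s,np.round(r.inv().apply(d)*1e3,1))
```

```text
t 43.92 p [ 0.5376 -0.4084  0.1093] rot [ 3.141e+00 -2.000e-03  3.011e+00] F [0.7 0.4 0.2] w 0.0203 gf 0.0 q [-0.7   0.63  1.19 -0.    1.32 -2.14]
top lid_center [([0.5411, -0.4058, 0.0545], 0.82)]
top lid_end [([0.4837, -0.4001, 0.0642], 0.86), ([0.5966, -0.4148, 0.0646], 0.72)]
side lid_center [([0.5444, -0.4072, 0.0532], 0.83), ([0.5346, -0.4085, 0.0554], 0.34)]
side lid_end [([0.5981, -0.4179, 0.0612], 0.77), ([0.4858, -0.3991, 0.0629], 0.77)]
1 [-51.5  -0.3  -0.1]
-1 [48.5 -0.2  0.1]
```

Call:
carry_out([
  [1, [-25, 0, 0], [0, 0, 0]],
  [1, [-26, 0, 0], [0, 0, 0]],
  [1, [0, 0, 25], [0, 0, 0]],
  [1, [0, 0, 30], [0, 0, 0]],
  [1, [0, 0, 15], [0, 0, 0]],
  [1, [0, 0, 0], [0, 0, 0]],
])

```text
time_s: 44.98
ee_pos: [0.5882, -0.4152, 0.0398]
eef_rot: [3.141, -0.002, 3.011]
force: [0.6, -0.3, 1.6]
grip_width: 0.0004
grip_force: 0.0
```

Call:
carry_out([
  [1, [0, 0, 2], [0, 0, 0]],
  [1, [0, 0, 2], [0, 0, 0]],
  [1, [0, 0, 2], [0, 0, 0]],
  [1, [0, 0, 0], [0, 0, 0]],
])

```text
time_s: 45.48
ee_pos: [0.5885, -0.4153, 0.0344]
eef_rot: [3.141, -0.0, 3.011]
force: [0.0, -0.1, 0.2]
grip_width: 0.0004
grip_force: 0.0
```

Call:
carry_out([
  [1, [0, 0, 2], [0, 0, 0]],
  [1, [0, 0, 1.5], [0, 0, 0]],
  [1, [0, 0, 1.5], [0, 0, 0]],
  [1, [0, 0, 0], [0, 0, 0]],
])

```text
time_s: 45.98
ee_pos: [0.5888, -0.4156, 0.0304]
eef_rot: [-3.141, 0.001, 3.011]
force: [-0.5, 0.2, 5.4]
grip_width: 0.0007
grip_force: 3.1
```

Call:
carry_out([
  [1, [0, 0, 1.5], [0, 0, 0]],
  [1, [0, 0, 1.5], [0, 0, 0]],
  [1, [0, 0, 0], [0, 0, 0]],
])

```text
time_s: 46.35
ee_pos: [0.5889, -0.4157, 0.028]
eef_rot: [-3.141, 0.001, 3.011]
force: [-3.2, 2.4, 10.5]
grip_width: 0.0006
grip_force: 5.0
```

Call:
carry_out([
  [1, [0, 0, 1.5], [0, 0, 0]],
  [1, [0, 0, 1.5], [0, 0, 0]],
  [1, [0, 0, 0], [0, 0, 0]],
])

```text
time_s: 46.72
ee_pos: [0.5886, -0.4154, 0.0234]
eef_rot: [-3.142, -0.0, 3.011]
force: [0.6, 0.1, 1.1]
grip_width: 0.0005
grip_force: 0.7
```

Call:
carry_out([
  [1, [0, 0, 1.5], [0, 0, 0]],
  [1, [0, 0, 1], [0, 0, 0]],
  [1, [0, 0, 0], [0, 0, 0]],
])

```text
time_s: 47.1
ee_pos: [0.5887, -0.4155, 0.0223]
eef_rot: [-3.141, 0.001, 3.011]
force: [-2.3, 2.4, 11.7]
grip_width: 0.0005
grip_force: 5.8
```

The +x end has snapped: the force dropped, then met a hard stop. One firmer push, then the other end.

Call:
carry_out([
  [1, [0, 0, 1.5], [0, 0, 0]],
  [1, [0, 0, 0], [0, 0, 0]],
])

```text
time_s: 47.35
ee_pos: [0.5889, -0.4156, 0.0221]
eef_rot: [-3.141, 0.001, 3.011]
force: [-6.4, 5.5, 21.4]
grip_width: 0.0004
grip_force: 10.3
```

Call:
carry_out([
  [1, [0, 0, -20], [0, 0, 0]],
  [1, [0, 0, -35], [0, 0, 0]],
  [1, [0, 0, -30], [0, 0, 0]],
  [1, [30, 0, 0], [0, 0, 0]],
  [1, [40, 0, 0], [0, 0, 0]],
  [1, [30, 0, 0], [0, 0, 0]],
  [1, [0, 0, 30], [0, 0, 0]],
  [1, [0, 0, 30], [0, 0, 0]],
  [1, [0, 0, 6], [0, 0, 0]],
  [1, [0, 0, 0], [0, 0, 0]],
])

```text
time_s: 48.6
ee_pos: [0.4896, -0.4024, 0.0391]
eef_rot: [-3.142, -0.0, 3.011]
force: [0.6, 0.1, 0.2]
grip_width: -0.0002
grip_force: 0.0
```

Call:
carry_out([
  [1, [0, 0, 2], [0, 0, 0]],
  [1, [0, 0, 2], [0, 0, 0]],
  [1, [0, 0, 2], [0, 0, 0]],
  [1, [0, 0, 2], [0, 0, 0]],
  [1, [0, 0, 0], [0, 0, 0]],
])

```text
time_s: 49.22
ee_pos: [0.4893, -0.4022, 0.0303]
eef_rot: [3.141, -0.001, 3.011]
force: [-0.3, -0.3, -0.8]
grip_width: 0.0003
grip_force: 0.0
```

Call:
carry_out([
  [1, [0, 0, 1.5], [0, 0, 0]],
  [1, [0, 0, 1.5], [0, 0, 0]],
  [1, [0, 0, 0], [0, 0, 0]],
])

```text
time_s: 49.6
ee_pos: [0.4894, -0.4024, 0.0278]
eef_rot: [-3.141, -0.0, 3.011]
force: [-0.9, -0.0, 3.5]
grip_width: 0.0004
grip_force: 1.7
```

Call:
carry_out([
  [1, [0, 0, 1.5], [0, 0, 0]],
  [1, [0, 0, 1.5], [0, 0, 0]],
  [1, [0, 0, 0], [0, 0, 0]],
])

```text
time_s: 49.98
ee_pos: [0.4894, -0.4023, 0.0243]
eef_rot: [3.142, -0.0, 3.011]
force: [-0.5, -2.6, 0.6]
grip_width: 0.0002
grip_force: 0.4
```

Call:
carry_out([
  [1, [0, 0, 1], [0, 0, 0]],
  [1, [0, 0, 1], [0, 0, 0]],
  [1, [0, 0, 0], [0, 0, 0]],
])

```text
time_s: 50.35
ee_pos: [0.4894, -0.4022, 0.0223]
eef_rot: [3.141, -0.0, 3.011]
force: [-0.3, -0.3, 1.8]
grip_width: 0.0009
grip_force: 0.3
```

Call:
carry_out([
  [1, [0, 0, 1.5], [0, 0, 0]],
  [1, [0, 0, 1], [0, 0, 0]],
  [1, [0, 0, 0], [0, 0, 0]],
])

```text
time_s: 50.72
ee_pos: [0.4894, -0.4023, 0.0212]
eef_rot: [-3.141, -0.0, 3.011]
force: [-5.6, 3.5, 14.0]
grip_width: 0.0004
grip_force: 7.0
```

Call:
carry_out([
  [1, [0, 0, 1], [0, 0, 0]],
  [1, [0, 0, 0], [0, 0, 0]],
])

```text
time_s: 50.98
ee_pos: [0.4894, -0.4024, 0.0212]
eef_rot: [-3.141, 0.0, 3.011]
force: [-9.5, 8.2, 22.9]
grip_width: 0.0006
grip_force: 11.3
```

Hard stop at this end too. I'll lift and re-probe the +x end lightly to confirm that it stayed down.

Call:
carry_out([
  [1, [0, 0, -20], [0, 0, 0]],
  [1, [0, 0, -35], [0, 0, 0]],
  [1, [0, 0, -30], [0, 0, 0]],
  [1, [-30, 0, 0], [0, 0, 0]],
  [1, [-40, 0, 0], [0, 0, 0]],
  [1, [-30, 0, 0], [0, 0, 0]],
  [1, [0, 0, 35], [0, 0, 0]],
  [1, [0, 0, 35], [0, 0, 0]],
  [1, [0, 0, 10], [0, 0, 0]],
  [1, [0, 0, 0], [0, 0, 0]],
])

```text
time_s: 52.22
ee_pos: [0.5886, -0.4155, 0.0247]
eef_rot: [-3.141, -0.0, 3.011]
force: [0.2, 0.1, 0.2]
grip_width: 0.0004
grip_force: 0.0
```

Call:
carry_out([
  [1, [0, 0, 2], [0, 0, 0]],
  [1, [0, 0, 1], [0, 0, 0]],
  [1, [0, 0, 0], [0, 0, 0]],
])

```text
time_s: 52.6
ee_pos: [0.5889, -0.4157, 0.0221]
eef_rot: [-3.141, 0.001, 3.011]
force: [0.1, -0.6, 4.4]
grip_width: 0.0006
grip_force: 1.9
```

Call:
carry_out([
  [1, [0, 0, 1], [0, 0, 0]],
  [1, [0, 0, 1], [0, 0, 0]],
  [1, [0, 0, 0], [0, 0, 0]],
])

```text
time_s: 52.98
ee_pos: [0.589, -0.4158, 0.0211]
eef_rot: [-3.141, 0.002, 3.011]
force: [-3.8, 2.3, 13.9]
grip_width: 0.0004
grip_force: 7.5
```

The +x end is down, with a hard stop at the same height (0.021). Retreating for a final look.

Call:
carry_out([
  [1, [0, 0, -20], [0, 0, 0]],
  [1, [0, 0, -40], [0, 0, 0]],
  [1, [0, 0, -45], [0, 0, 0]],
  [1, [0, 0, -45], [0, 0, 0]],
  [1, [0, 0, -20], [0, 0, 0]],
  [1, [0, 0, 0], [0, 0, 0]],
])

```text
time_s: 53.72
ee_pos: [0.5889, -0.4157, 0.1911]
eef_rot: [-3.14, 0.002, 3.011]
force: [0.0, 0.2, -1.4]
grip_width: 0.0006
grip_force: 0.0
```

Run:
```python
from h import *
o=st()
t=ctrl.camera('top');s=ctrl.camera('side'); pl(['lid_center','lid_end','jar_mid','pliers_mid'],('side',))
cv2.imwrite('pics/end.png',cv2.resize(s['img'][140:240,270:450],None,fx=4.2,fy=4.2,interpolation=2))
```

```text
t 53.73 p [ 0.5889 -0.4157  0.1911] rot [-3.140e+00  2.000e-03  3.011e+00] F [ 0.   0.2 -1.4] w 0.0006 gf 0.0 q [-0.67  0.7   0.9  -0.    1.54 -2.11]
side lid_center [([0.5408, -0.413, 0.0447], 0.63)]
side lid_end [([0.5967, -0.4194, 0.0503], 0.91), ([0.4851, -0.3966, 0.0537], 0.87)]
side jar_mid [([0.6935, -0.3582, 0.0413], 0.58)]
side pliers_mid [([0.7664, -0.27, 0.0045], 0.83)]
```

View pics/end.png

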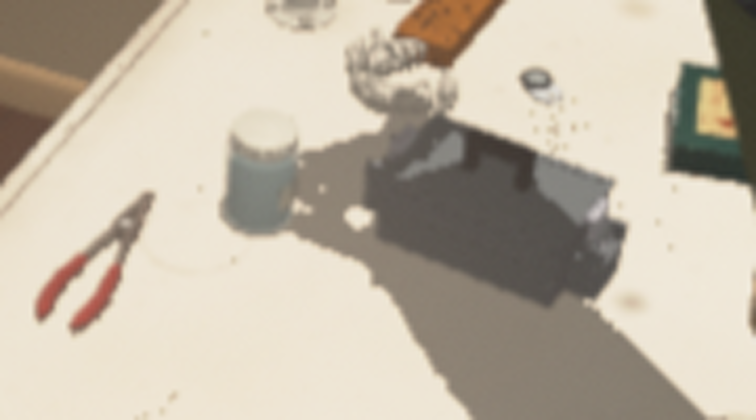

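The picture shows the lid level in the tub (430–610, 130–220), with the housings at both ends standing above it. The jar (262,170) and the pliers (95,260) are where they were, and the robot is clear.

```bash
python3 -c "
from station import ctrl
print(ctrl.hand_in())"
```

```text
the job is handed in; nothing more can be done
None
```

I laid the lid flat on the bench, picked it up again by the handle, set it on the tub and pressed it home at both ends with about 23 N at most; both ends snapped down to hard stops at the same height. The job was handed in about 54 s into the 70 s limit, after a first grasp slipped off the lid in the rack without moving it.

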